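# Stop and lock the spinning pot turntable

### The arm

A 7-joint arm with a two-finger parallel gripper is mounted at the origin on the work surface. World frame = base frame: x ahead of the robot, y to its left, z up, the work surface at z = 0. Lengths are in m, angles in rad, forces in N, time in s.
With the tool pointing down it reaches from about 0.4 to 0.875 m from the base axis. Payload 19.3 kg.
Tool frame: the origin (TCP) lies at the very end of the fingers, on their centre line; the grasp point (between the pads) lies 19 mm behind it; z points along the fingers, y is the direction in which the jaws open and shut (so a half turn about z gives the same grasp; the last joint's range is limited). The gripper opens to 85 mm and grips with 20 to 120 N. Pads are 22 mm wide; open, the fingers measure 114 mm over their backs; the gripper's body (76 mm by 85 mm) begins 54 mm behind the grasp point. The pads swing forward as they close: fully open they stand 13 mm farther back than shut.
Start: joints at [-1.38, 0.521, -0.036, 1.599, 0.021, 1.021, -0.113], TCP at [0.161, 0.604, 0.231] pointing down, gripper open.
Joint ranges: [-2.91, 2.91], [-0.3, 2.13], [-1.5, 1.42], [0.17, 2.43], [-1.26, 4.41], [0.16, 1.93], [-2.52, 2.52]. Speed limits (rad/s): [1.89, 1.89, 2.39, 2.39, 3.01, 3.01, 3.01].

### API

Orientations are given as a rotation vector (axis times angle).
In Python, from rig import ctrl gives the robot as it stands.
- The arm moves only by the tool servo_tool, never from a script. Its argument "increments" is one flat list of numbers, 5 for each row, row after row: the finger opening in m, from 0 to 0.0854, then the shift along the world's x, y, z in m, then the turn about the world's z in rad. In form: [jaw, tx, ty, tz, spin, jaw, tx, ty, tz, spin, ...]. A call has 1 to 20 rows; each row shifts and turns the pose as measured when the row begins; what a row does not reach is not made up. A row lasts 1/8 s, in which the tool goes at most 62.5 mm and 10.7 degrees, less where a joint would pass 70% of its speed; a pose out of reach is approached as far as the arm can. A call with a gripper value outside its range is refused whole. The fingers move at their own pace and stop on an object; "squeeze" is the grip in N (left out, the last holds). Time passes only in rows, so rows that do not move let the fingers close. It gives the time, the measured TCP pose, the force and the opening at its end, in the units of the state.
- ctrl.sense(): the state, without advancing time (a new reading comes with each control period).
- ctrl.snapshot(name): name is "side" or "top" or "wrist"; returns a dict with "pixels" (384x512x3 uint8, blue, green, red), "K" (3x3 intrinsics, pixels), "extrinsics" (4x4, takes a point from world to camera coordinates); the wrist camera has in their place "tool_from_camera" (4x4, takes a point from camera to tool coordinates, whose origin is the TCP and whose axes are the flange's). Camera axes: x right, y down, z forward; pixel columns grow to the right and rows downward; lengths in m; the calibration is good to about 2 mm. A picture is of the moment at which its call begins: read the wrist's pose just before it. There is no depth.
- ctrl.sign_off(): hands the job in, once; it reports no verdict.
Trained networks look in the newest picture that a camera, given by its name, has taken for a name from the list of things; names that differ only in an ending like _2 or _b are one class to them, and where a whole thing is asked for, a point or a joint stands for the part that bears it (a point fixed in the world has none). Each returns a list of dicts, best first, with "confidence" (0 to 1); they miss things now and then, are a little off and sometimes report something else, mostly with a low value. They report only what shows in the picture. A call takes as long as a camera call. They do not tell look-alikes from the thing itself.
- ctrl.search_frame(camera, thing): "position" ([column, row] in pixels, amid what is visible of it).
- ctrl.place_of(camera, thing): "position" ([column, row] in pixels: a listed point, or the origin of a listed thing).
The state is a dict: "time_s": time; "qpos": joint angles; "joint_vel": joint speeds; "tau": joint torques, N m; "ee_pos": TCP position; "tool_rot": TCP orientation; "ft_force": force on the tool from outside, world axes, zero at the start; "moment": the same for the moment, N m; "gripper_width": opening from 0.0 (shut) to 1.0 (fully open).
Only numpy, scipy, OpenCV 4.12 (cv2) and the standard library are available. Lean on these libraries where they do the work, as an engineer would, in place of code of your own. Each camera call takes 0.05 s, during which the arm holds its last target.

### The job

The pot turntable has been left spinning, and its wheel is a little warped. Slow it by a light touch of the fingers on top of the steel wheel, never heavier than a kilo and a half, so that it comes to rest with the hole near its edge lined up with the slot of the lock bracket; then take the lock pin from the tool stand, push it gently down through slot and hole until its head sits on the bracket, and let go. Leave the pot on the middle of the wheel and all the other things where they are.

Things in the scene. Friction and masses are not known exactly. Their poses are not given: they have to be found in the camera images.
- turntable: Fixed grey stand. Origin on the wheel's upright turning axis, at the underside of the round foot, 0 to 8 mm above the table (levelling feet; the height differs). In this frame, z up: wheel top z = 74 mm, underside z = 60 mm. The lock bracket is on the +y side: an upright at y = 178 to 193 mm, 44 mm wide, z up to 88 mm, carries two forks that reach in over and under the wheel's edge to y = 118 mm.
- wheel (a joint): Angle of the wheel, rad, growing anticlockwise seen from above without limit; once at speed, the hole is in line with the slot at each multiple of 2 pi. Bare steel disc, 320 mm diameter, inertia 0.09 kg m2, on a free ball bearing (drag 0.004 N m + 0.0008 per rad/s). Pushed off in the first 1.5 s, it then turns anticlockwise at 2 to 4 rad/s and runs on for half a minute. Stopped, it stays put.
- wheel_hole (a point): Centre of the wheel's only hole, a round 13 mm through-hole with a dark rim, at the wheel's top, 140 mm from the axis; turns with the wheel. A rubber mat covers the wheel to 70 mm from the axis; the bare steel from 80 to 118 mm is free all round and can be touched from above. The disc is warped: going round, its top there sways 1.2 mm up and down about its mean height (hole: under 2 mm).
- lock_slot (a point): Centre of the lock bracket's slot, at the top face of the upper fork, 140 mm from the axis and 14 mm above the wheel's top. Fixed; z up, y away from the axis. Each fork is 6 mm thick, 44 mm wide over its two prongs; the slot between them is 13 mm wide (along x), open towards the axis, closed 16 mm farther out. The lower fork's top face lies 42 mm below the upper's.
- lock_pin: Loose plain steel lock pin, 120 g. Origin at the lower tip, z along it to the head. Tapered nose from z = 0 (4 mm diameter) to 12 mm, 10 mm shank up to z = 60 mm, then a cylindrical head, 24 mm diameter, z = 60 to 94 mm. Starts upright in one of the stand's three holes, head resting on the stand. Home in the bracket, the head rests on the upper fork, tip 60 mm below its top face.
- stand: Fixed light wooden tool stand, a block 190 mm (its x) by 56 mm (its y) by 72 mm high; origin at the centre of its underside. Three 13.5 mm square upright through-holes at x = -60, 0 and +60 mm hold the lock pin, the root pick and the tamper, in any order.
- pot: Loose brown clay tray pot standing on the middle of the wheel, 108 by 82 mm, 40 mm high (its top 116 mm above the turntable's origin); origin at the centre of its underside. It turns with the wheel. Leave it there.
- root_pick: Loose hand tool in the stand, with a slim wooden handle 65 mm high above the stand. Leave alone.
- tamper: Loose hand tool in the stand, with a bulging wooden handle 45 mm high above the stand. Leave alone.
- tape_measure: Loose grey tape measure, 62 by 36 by 58 mm, origin under its centre. Leave alone.
- screwdriver: Loose screwdriver lying on the table, 200 mm long, wooden handle. Leave alone.
- wire_spool: Loose spool of copper wire, 76 mm diameter, 40 mm high. Leave alone.
- small_pot: Loose amber glazed round pot, 90 mm diameter, 50 mm high. Leave alone.
- tray_small: Loose grey clay tray pot, 150 by 110 mm, 45 mm high. Leave alone.
- brush: Loose wooden brush lying on the table, 200 mm long. Leave alone.
Mind the look-alikes: they are no part of the job. Leave any green look-alike of the pot alone.

How it is judged:
On the way:
1. the wheel has been brought to rest with its hole in line with the slot (within 8 mm) (horizontal distance between wheel_hole and lock_slot below 0.008 m and velocity of joint wheel between -0.12 and 0.12 rad/s), for 0.3 s.
At the end, for the whole second after the job is handed in: The pin is home: tip at least 56 mm below the fork's top face, within 5 mm of the slot's centre, within 0.1 rad of upright, at rest and released; the hole is within 5 mm of the slot, the wheel at rest (under 0.05 rad/s), the pot upright within 25 mm of the axis (z of lock_pin in the frame of lock_slot below -0.056 m and horizontal distance between each of lock_pin, wheel_hole and lock_slot below 0.005 m and angle between lock_pin's own z axis and vertical below 0.1 rad and linear speed of lock_pin below 0.02 m/s and velocity of joint wheel between -0.05 and 0.05 rad/s and horizontal distance between pot and turntable below 0.025 m and angle between pot's own z axis and vertical below 0.15 rad); the robot touches nothing.
It fails at once if the robot presses on the turntable with more than 25 N (contact force between any of the fingers, the arm and turntable above 25 N).
It fails at once if the pin is forced against the turntable with more than 35 N (contact force between lock_pin and turntable above 35 N).
It fails at once if the pot is pushed more than 25 mm off the turning axis or tipped (horizontal distance between pot and turntable above 0.025 m or angle between pot's own z axis and vertical above 0.15 rad).
It fails at once if another thing on the table or in the stand is moved more than 30 mm (distance of any of root_pick, tamper, tape_measure, screwdriver, wire_spool, small_pot, tray_small, brush from where it was at the start of the episode above 0.03 m).
It also fails if it takes over 72 s, if anything falls off the work surface, if the arm or the gripper's body presses on something with over 40 N, if the wrist force passes 120 N, or if a joint passes its speed limit or range.

## Working session

There is one attempt and no reset: what is moved stays moved. The work goes in short steps, Python scripts to look and compute and a tool call to move; the robot and the scene stay as the last step left them, time stands still between calls to the robot, and variables do not carry over. Pictures are saved under pics/ and viewed, and the job is handed in when it is done.

Besides the shell and the picture viewer there is one more tool, called as a command line: name --argument value ..., lists and objects as JSON in quotes. servo_tool: Moves the arm, as the interface text tells. Its arguments: {"type":"object","properties":{"increments":{"type":"array"},"squeeze":{"type":"number"}},"required":["increments"]}

```bash
ls; mkdir -p pics; cat > h.py <<'E'
import numpy as np, cv2
from rig import ctrl
def snap(n,f):
    s=ctrl.snapshot(n); cv2.imwrite('pics/'+f,s['pixels']); return s
def ray(s,px):
    K=np.array(s['K']);E=np.array(s['extrinsics']);R=E[:3,:3];t=E[:3,3]
    d=R.T@np.linalg.inv(K)@np.array([px[0],px[1],1.]);c=-R.T@t
    return c,d
def atz(s,px,z):
    c,d=ray(s,px);return c+d*(z-c[2])/d[2]
def proj(s,p):
    E=np.array(s['extrinsics']);q=E[:3,:3]@np.array(p)+E[:3,3];q=np.array(s['K'])@q;return q[:2]/q[2]
E
python3 - <<'E'
from h import *
print(ctrl.sense())
a=snap('top','t0.png')
for n in ['turntable','wheel_hole','lock_slot','lock_pin','stand','pot','root_pick','tamper']:
    print(n,ctrl.search_frame('top',n)[:3],ctrl.place_of('top',n)[:3])
b=snap('side','s0.png')
for n in ['turntable','wheel_hole','lock_slot','lock_pin','stand','pot','root_pick','tamper']:
    print(n,ctrl.search_frame('side',n)[:3],ctrl.place_of('side',n)[:3])
import pickle; pickle.dump((a,b),open('s0.pkl','wb'))
print(ctrl.sense()['time_s'])
E
```

```text
pics
{'time_s': 0.0, 'qpos': array([-1.38022249,  0.52202725, -0.03631254,  1.59998556,  0.02118594,
        1.02110246, -0.1128019 ]), 'joint_vel': array([ 0.00058378, -0.0004001 ,  0.00025483, -0.00068175,  0.00058664,
       -0.00078006, -0.00057601]), 'tau': array([ 6.75717984e-04, -9.27114987e+01,  1.98011689e+00, -3.69928336e+01,
        1.78831798e-02,  8.26439238e-03,  4.49491904e-05]), 'ee_pos': array([0.16109727, 0.60353913, 0.23072569]), 'tool_rot': array([-4.08504149e-01, -3.11484734e+00,  1.78416724e-03]), 'ft_force': array([-0.02262022, -0.43395042,  0.02286207]), 'moment': array([-0.00452051, -0.00469657, -0.05053895]), 'gripper_width': 0.9999794250274665}
turntable [{'position': [248.1, 209.2], 'confidence': 0.78}] [{'position': [241.6, 199.4], 'confidence': 0.84}]
wheel_hole [{'position': [249.0, 208.6], 'confidence': 0.93}] [{'position': [271.1, 164.7], 'confidence': 0.87}]
lock_slot [{'position': [249.6, 205.5], 'confidence': 0.76}] [{'position': [209.4, 173.3], 'confidence': 0.84}, {'position': [246.8, 196.6], 'confidence': 0.4}]
lock_pin [{'position': [340.3, 196
[... 1154 characters left out ...]
pin [{'position': [221.2, 140.2], 'confidence': 0.57}] []
stand [{'position': [275.8, 257.0], 'confidence': 0.77}, {'position': [234.9, 197.8], 'confidence': 0.49}] [{'position': [276.2, 267.8], 'confidence': 0.69}]
pot [{'position': [225.4, 158.7], 'confidence': 0.85}, {'position': [161.1, 174.4], 'confidence': 0.59}, {'position': [233.4, 182.7], 'confidence': 0.56}] [{'position': [227.2, 166.5], 'confidence': 0.85}, {'position': [234.0, 186.1], 'confidence': 0.71}, {'position': [164.1, 178.5], 'confidence': 0.61}]
root_pick [{'position': [295.3, 225.2], 'confidence': 0.46}] []
tamper [{'position': [258.5, 248.1], 'confidence': 0.76}, {'position': [232.3, 338.0], 'confidence': 0.41}] []
1.7
```

```bash
python3 - <<'E'
import cv2
t=cv2.imread('pics/t0.png');s=cv2.imread('pics/s0.png')
cv2.imwrite('pics/t0b.png',cv2.resize(t[110:310,130:400],None,fx=2.96,fy=2.96,interpolation=cv2.INTER_CUBIC))
cv2.imwrite('pics/s0b.png',cv2.resize(s[110:330,120:390],None,fx=2.7,fy=2.7,interpolation=cv2.INTER_CUBIC))
E
```

```text
(no output)
```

View pics/t0.png

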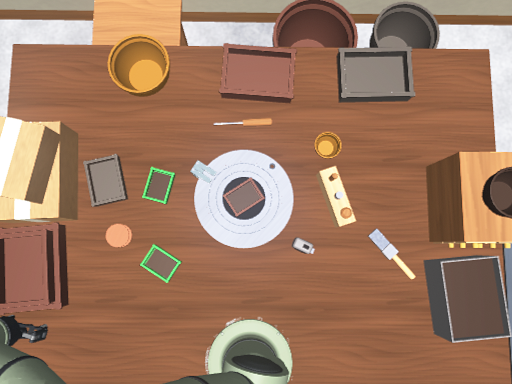

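View pics/s0.png

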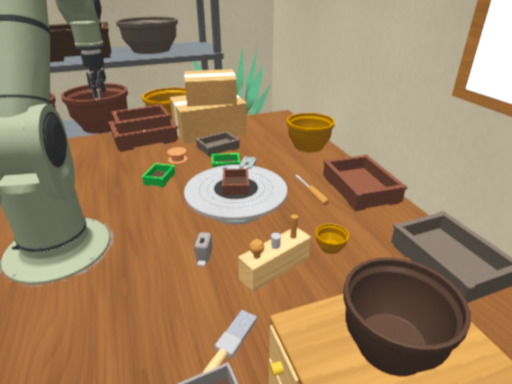

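```bash
true
```

```text
(no output)
```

View pics/t0b.png

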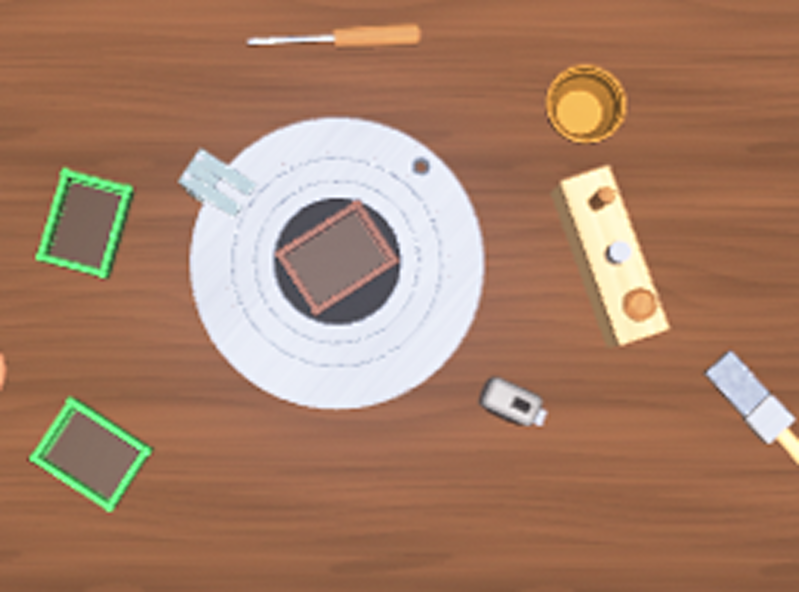

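View pics/s0b.png

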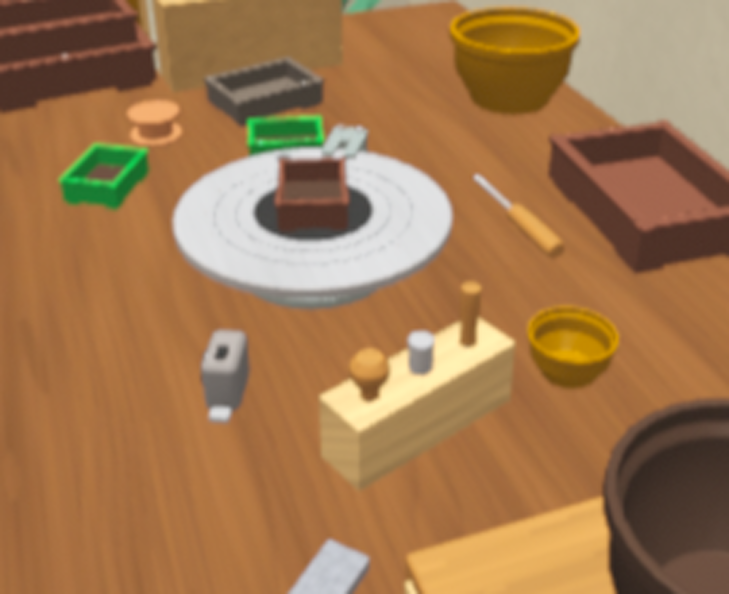

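```bash
python3 - <<'E'
from h import *
import pickle
from scipy.optimize import least_squares
a,b=pickle.load(open('s0.pkl','rb'))
print(a['K'],b['K'])
def tri(p,q):
    (c1,d1),(c2,d2)=ray(a,p),ray(b,q); d1/=np.linalg.norm(d1);d2/=np.linalg.norm(d2)
    A=np.array([d1,-d2]).T; t=np.linalg.lstsq(A,c2-c1,rcond=None)[0]
    x,y=c1+d1*t[0],c2+d2*t[1]; return (x+y)/2,np.linalg.norm(x-y)
print('cam',ray(a,(0,0))[0],ray(b,(0,0))[0])
# outline of wheel in top: segment bright
im=a['pixels'].astype(int)
m=((im.min(2)>175)).astype(np.uint8); 
n,l,st,ce=cv2.connectedComponentsWithStats(m)
i=l[198,215]; print(st[i]);
c=max(cv2.findContours((l==i).astype(np.uint8),0,cv2.CHAIN_APPROX_NONE)[0],key=len)
h=cv2.convexHull(c)[:,0,:]
# top rim ; fit circle at z=.078 with 160mm radius using hull pts
for z in (.074,.078,.082):
    P=np.array([atz(a,p,z)[:2] for p in c[:,0,:]])
    f=lambda v:np.hypot(P[:,0]-v[0],P[:,1]-v[1])-v[2]
    r=least_squares(f,[P[:,0].mean(),P[:,1].mean(),.16],loss='soft_l1',f_scale=.002)
    print(z,r.x)
print('slot',tri((209.4,173.3),(248,163.3)), 'top@.092',atz(a,(209.4,173.3),.092))
print('hole',tri((271.1,164.7),(224.7,168.3)), atz(a,(271.1,164.7),.078))
print('slot side',atz(b,(248,163.3),.092))
for px in [(334,201.1),(339.5,195)]: print('pin',atz(a,px,.106),atz(a,px,.072))
print('pintri',tri((339,195.5),(275.5,234.5)))
for px in [(327.7,182),(341,211.7)]: print(atz(a,px,.01), atz(a,px,.11))
E
```

```text
[[432.07924466   0.         250.83123534]
 [  0.         432.07924466 190.29907328]
 [  0.           0.           1.        ]] [[367.90076167   0.         252.5166906 ]
 [  0.         367.90076167 189.77991247]
 [  0.           0.           1.        ]]
cam [0.37399427 0.01400005 1.46046093] [ 0.25347304 -0.93093109  0.66104384]
[ 191  150  102   98 6295]
0.074 [0.52734875 0.02518293 0.15859823]
0.078 [0.52690686 0.02515149 0.15814119]
0.082 [0.52646496 0.02512006 0.15768416]
slot (array([0.60492254, 0.13396375, 0.09136931]), np.float64(0.0032115756490103176)) top@.092 [0.60323819 0.13428    0.092     ]
hole (array([ 0.54593044, -0.04748688,  0.19273926]), np.float64(0.13509361745988643)) [ 0.63568521 -0.06440355  0.078     ]
slot side [0.60621151 0.13281175 0.092     ]
pin [ 0.51544181 -0.26160642  0.106     ] [ 0.51899246 -0.26852476  0.072     ]
pin [ 0.53497623 -0.27937601  0.106     ] [ 0.53901724 -0.28674041  0.072     ]
pintri (array([ 0.53519196, -0.27823758,  0.10654303]), np.float64(0.003893588406029286))
[ 0.59055107 -0.26082016  0.01      ] [ 0.57562086 -0.24187307  0.11      ]
[ 0.48974867 -0.30415569  0.01      ] [ 0.48176815 -0.28222089  0.11      ]
```

servo_tool --increments '[0,0.034,-0.046,-0.006,-0.15,0,0.034,-0.046,-0.006,-0.15,0,0.034,-0.046,-0.006,-0.15,0,0.034,-0.046,-0.006,-0.15,0,0.034,-0.046,-0.006,-0.15,0,0.034,-0.046,-0.006,-0.15,0,0.034,-0.046,-0.006,-0.15,0,0.012,-0.056,-0.006,-0.15,0,0.012,-0.056,-0.006,-0.15,0,0.012,-0.056,-0.006,-0.15,0,0.012,-0.056,-0.006,-0.15,0,0.012,-0.056,-0.006,-0.15,0,0.012,-0.056,-0.006,-0.15]' --squeeze 30

```text
time_s: 3.32
ee_pos: [0.4778, -0.0711, 0.1534]
tool_rot: [2.841, 1.329, 0.015]
ft_force: [1.0, 1.1, 1.3]
gripper_width: -0.001
```

```bash
python3 - <<'E'
from h import *
import pickle
L=[]
for i in range(4):
    t=ctrl.sense()['time_s']; s=snap('top',f't1_{i}.png'); r=ctrl.place_of('top','wheel_hole')[:2]
    print(t,r); L.append((t,s))
    if r:
        p=atz(s,r[0]['position'],.078)[:2]-[.527,.025]; print(np.hypot(*p),np.arctan2(p[1],p[0]))
st=ctrl.sense(); w=snap('wrist','w1.png'); print(st['time_s'],st['ee_pos'],st['tool_rot'],w['K'],w['tool_from_camera'])
for n in ['wheel_hole','lock_slot','lock_pin']: print(n,ctrl.place_of('wrist',n)[:2])
pickle.dump((L,st,w),open('s1.pkl','wb'))
cv2.imwrite('pics/t1b.png',cv2.resize(L[3][1]['pixels'][110:310,130:400],None,fx=2.5,fy=2.5))
E
```

```text
3.325 [{'position': [224.2, 237.3], 'confidence': 0.96}]
0.14041245527600194 2.7037417922339375
3.425 [{'position': [237.0, 238.8], 'confidence': 0.83}]
0.13294785795084996 2.9997406979672925
3.525 [{'position': [251.4, 239.9], 'confidence': 0.72}]
0.13743736688437794 -2.943785836896558
3.625 [{'position': [388.9, 252.2], 'confidence': 0.56}]
0.494590843166766 -1.9226388343476282
3.725 [ 0.47743152 -0.06811721  0.1534011 ] [2.83676938 1.33954961 0.01452291] [[266.89012576   0.         260.07971559]
 [  0.         266.89012576 193.37206935]
 [  0.           0.           1.        ]] [[ 4.75352185e-04 -9.64168173e-01 -2.65291365e-01  6.73898467e-02]
 [ 9.99999480e-01  6.97576277e-04 -7.43442617e-04 -1.15434514e-03]
 [ 9.01864673e-04 -2.65290874e-01  9.64168003e-01 -1.41475753e-01]
 [ 0.00000000e+00  0.00000000e+00  0.00000000e+00  1.00000000e+00]]
wheel_hole [{'position': [401.4, 279.6], 'confidence': 0.7}, {'position': [211.9, 237.6], 'confidence': 0.62}]
lock_slot [{'position': [230.9, 69.2], 'confidence': 0.16}]
lock_pin []
```

View pics/t1b.png

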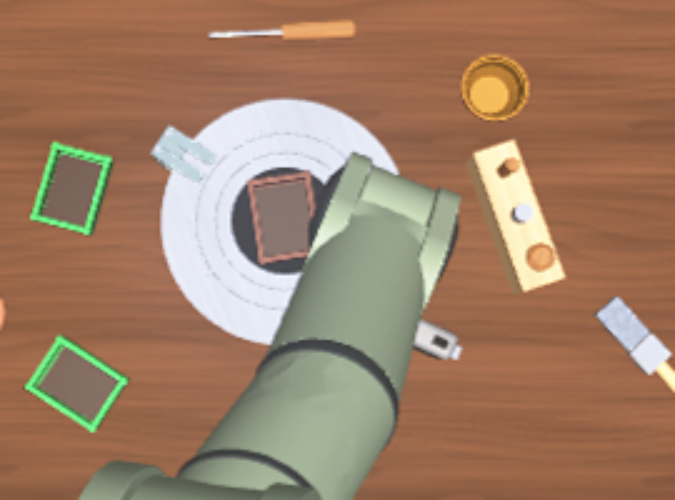

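View pics/w1.png

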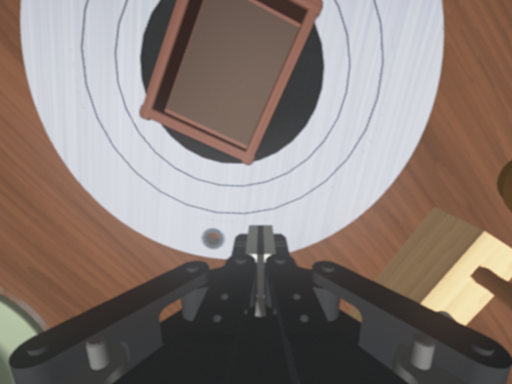

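servo_tool --increments '[0,0.001,0.002,-0.013,0,0,0.001,0.001,-0.013,0,0,0,0.001,-0.013,0,0,0,0.001,-0.013,0,0,0,0,-0.006,0]'

```text
time_s: 4.55
ee_pos: [0.4791, -0.0627, 0.0907]
tool_rot: [2.837, 1.34, 0.013]
ft_force: [0.0, 0.1, 0.9]
gripper_width: 0.003
```

```bash
python3 - <<'E'
from h import *
s=ctrl.sense();print(s['time_s'],s['ee_pos'],s['ft_force'])
E
```

```text
4.55 [ 0.47913427 -0.06272032  0.09074198] [0.02272404 0.14379428 0.90159681]
```

servo_tool --increments '[0,0,0,-0.002,0,0,0,0,-0.002,0,0,0,0,-0.001,0]'

```text
time_s: 4.92
ee_pos: [0.4792, -0.063, 0.0854]
tool_rot: [2.837, 1.339, 0.013]
ft_force: [-0.2, -0.5, 0.5]
gripper_width: 0.003
```

servo_tool --increments '[0,0,0,-0.001,0]'

```text
time_s: 5.05
ee_pos: [0.4794, -0.063, 0.0846]
tool_rot: [2.837, 1.339, 0.014]
ft_force: [-0.3, 0.1, -0.1]
gripper_width: -0.001
```

servo_tool --increments '[0,0,0,-0.001,0]'

```text
time_s: 5.18
ee_pos: [0.4795, -0.063, 0.0837]
tool_rot: [2.837, 1.339, 0.014]
ft_force: [0.2, -0.2, -0.1]
gripper_width: -0.002
```

servo_tool --increments '[0,0,0,-0.001,0]'

```text
time_s: 5.3
ee_pos: [0.4795, -0.063, 0.0827]
tool_rot: [2.837, 1.339, 0.014]
ft_force: [-0.0, 0.2, -0.2]
gripper_width: 0.001
```

servo_tool --increments '[0,0,0,-0.001,0]'

```text
time_s: 5.42
ee_pos: [0.4796, -0.063, 0.0817]
tool_rot: [2.837, 1.339, 0.015]
ft_force: [-0.8, 0.6, -0.5]
gripper_width: -0.002
```

servo_tool --increments '[0,0,0,-0.001,0]'

```text
time_s: 5.55
ee_pos: [0.4795, -0.063, 0.0806]
tool_rot: [2.837, 1.339, 0.015]
ft_force: [0.6, 1.2, 0.2]
gripper_width: 0.001
```

servo_tool --increments '[0,0,0,-0.001,0]'

```text
time_s: 5.68
ee_pos: [0.4796, -0.0629, 0.0795]
tool_rot: [2.837, 1.339, 0.015]
ft_force: [0.5, -0.1, -0.4]
gripper_width: -0.001
```

servo_tool --increments '[0,0,0,-0.001,0]'

```text
time_s: 5.8
ee_pos: [0.4796, -0.0629, 0.0785]
tool_rot: [2.837, 1.339, 0.015]
ft_force: [-0.1, 0.4, -0.1]
gripper_width: 0.003
```

servo_tool --increments '[0,0,0,-0.0007,0]'

```text
time_s: 5.92
ee_pos: [0.4795, -0.063, 0.0777]
tool_rot: [2.837, 1.339, 0.015]
ft_force: [-0.8, -0.9, 0.1]
gripper_width: 0.004
```

servo_tool --increments '[0,0,0,-0.0007,0]'

```text
time_s: 6.05
ee_pos: [0.4796, -0.063, 0.0769]
tool_rot: [2.837, 1.339, 0.014]
ft_force: [-0.0, 0.8, 0.4]
gripper_width: -0.001
```

servo_tool --increments '[0,0,0,-0.0006,0]'

```text
time_s: 6.18
ee_pos: [0.4796, -0.0629, 0.0763]
tool_rot: [2.837, 1.339, 0.015]
ft_force: [0.3, 0.3, -0.4]
gripper_width: 0.002
```

servo_tool --increments '[0,0,0,-0.0006,0]'

```text
time_s: 6.3
ee_pos: [0.4796, -0.063, 0.0756]
tool_rot: [2.837, 1.339, 0.015]
ft_force: [0.4, 0.1, 0.1]
gripper_width: 0.0
```

servo_tool --increments '[0,0,0,-0.0006,0]'

```text
time_s: 6.42
ee_pos: [0.4796, -0.0629, 0.075]
tool_rot: [2.837, 1.339, 0.015]
ft_force: [-0.4, -0.3, 0.5]
gripper_width: -0.002
```

servo_tool --increments '[0,0,0,-0.0006,0]'

```text
time_s: 6.55
ee_pos: [0.4796, -0.0629, 0.0744]
tool_rot: [2.837, 1.339, 0.015]
ft_force: [0.4, -0.3, 0.8]
gripper_width: 0.0
```

servo_tool --increments '[0,0,0,-0.0005,0]'

```text
time_s: 6.68
ee_pos: [0.4796, -0.063, 0.0738]
tool_rot: [2.837, 1.339, 0.015]
ft_force: [0.1, 0.2, 0.9]
gripper_width: 0.005
```

servo_tool --increments '[0,0,0,-0.0005,0]'

```text
time_s: 6.8
ee_pos: [0.4796, -0.063, 0.0733]
tool_rot: [2.837, 1.339, 0.015]
ft_force: [0.2, -0.7, -0.5]
gripper_width: 0.002
```

servo_tool --increments '[0,0,0,-0.0004,0]'

```text
time_s: 6.92
ee_pos: [0.48, -0.0632, 0.073]
tool_rot: [2.836, 1.338, 0.016]
ft_force: [2.4, -1.7, 5.5]
gripper_width: -0.002
```

```bash
cat > look.py <<'E'
from h import *
import sys
C=np.array([.527,.025]); Z=.074
def angs(cam,tag):
    t=ctrl.sense()['time_s']; s=snap(cam,f'{tag}_{cam}.png'); out=[]
    for r in ctrl.place_of(cam,'wheel_hole')[:3]:
        p=atz(s,r['position'],Z)[:2]-C; out.append((r['confidence'],round(float(np.hypot(*p)),3),round(float(np.arctan2(p[1],p[0])),3)))
    st=ctrl.sense();print(cam,t,out,np.round(st['ft_force'],1),np.round(st['ee_pos'],4)); return t,out
if __name__=='__main__':
    for k,c in enumerate(sys.argv[2:]): angs(c,sys.argv[1]+str(k))
E
python3 look.py a top side top
```

```text
top 6.925 [(0.67, 0.142, 0.19)] [ 3.7 -1.9  6.5] [ 0.4804 -0.0633  0.0732]
side 7.025 [(0.86, 0.151, 0.497)] [ 4.6 -2.2  7.6] [ 0.4806 -0.0633  0.0733]
top 7.125 [(0.74, 0.141, 0.689)] [ 4.6 -1.5  7.7] [ 0.4807 -0.0634  0.0734]
```

servo_tool --increments '[0,0,0,0.002,0]'

```text
time_s: 7.35
ee_pos: [0.4806, -0.0634, 0.0754]
tool_rot: [2.836, 1.338, 0.017]
ft_force: [-0.7, 0.6, 0.1]
gripper_width: 0.001
```

```bash
python3 look.py b top side top top side
```

```text
top 7.35 [(0.6, 0.142, 0.848), (0.51, 0.29, -1.603)] [-0.5  0.4  1.2] [ 0.4805 -0.0633  0.0755]
side 7.45 [(0.92, 0.142, 0.897)] [ 0.2 -0.8  0.6] [ 0.4804 -0.0632  0.0753]
top 7.55 [(0.86, 0.133, 0.946)] [0.3 0.6 0.1] [ 0.4805 -0.0633  0.0753]
top 7.65 [(0.92, 0.137, 0.975)] [ 0.4 -0.2  0. ] [ 0.4806 -0.0633  0.0753]
side 7.75 [(0.77, 0.137, 1.099)] [ 0.5 -1.  -1.4] [ 0.4807 -0.0633  0.0753]
```

servo_tool --increments '[0,0,0,-0.0016,0]'

```text
time_s: 7.98
ee_pos: [0.4812, -0.0636, 0.0739]
tool_rot: [2.835, 1.337, 0.019]
ft_force: [3.8, -5.2, 8.2]
gripper_width: 0.002
```

servo_tool --increments '[0,0,0,-0.0003,0]'

```text
time_s: 8.1
ee_pos: [0.4822, -0.064, 0.0739]
tool_rot: [2.834, 1.337, 0.021]
ft_force: [0.1, -1.3, 8.7]
gripper_width: 0.003
```

```bash
python3 look.py c top side top; python3 - <<'E'
import cv2
t=cv2.imread('pics/c2_top.png')[130:270,170:340];s=cv2.imread('pics/c1_side.png')[140:240,170:300]
cv2.imwrite('pics/c_t.png',cv2.resize(t,None,fx=4,fy=4,interpolation=cv2.INTER_CUBIC))
cv2.imwrite('pics/c_s.png',cv2.resize(s,None,fx=5,fy=5,interpolation=cv2.INTER_CUBIC))
E
```

```text
top 8.1 [(0.65, 0.139, 1.256)] [ 0.2 -0.6  7.5] [ 0.4816 -0.0638  0.0738]
side 8.2 [(0.96, 0.143, 1.245)] [0.3 0.1 9.2] [ 0.4816 -0.0637  0.0738]
top 8.3 [(0.77, 0.147, 1.258)] [-1.2 -0.3  7. ] [ 0.4816 -0.0637  0.0738]
```

View pics/c_t.png

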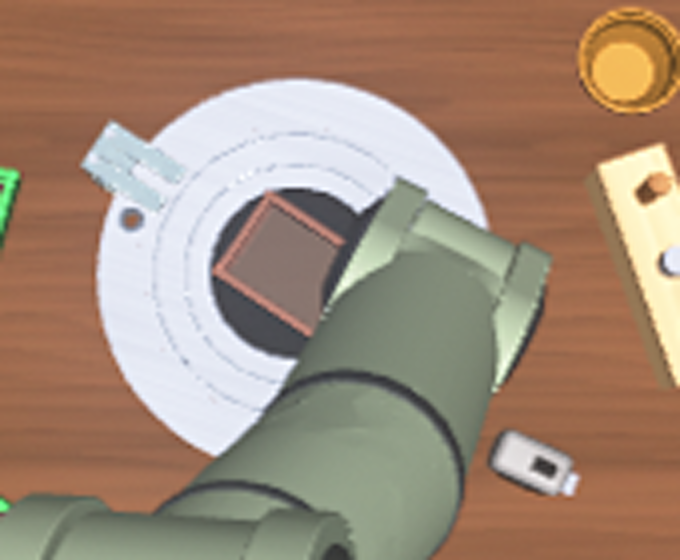

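View pics/c_s.png

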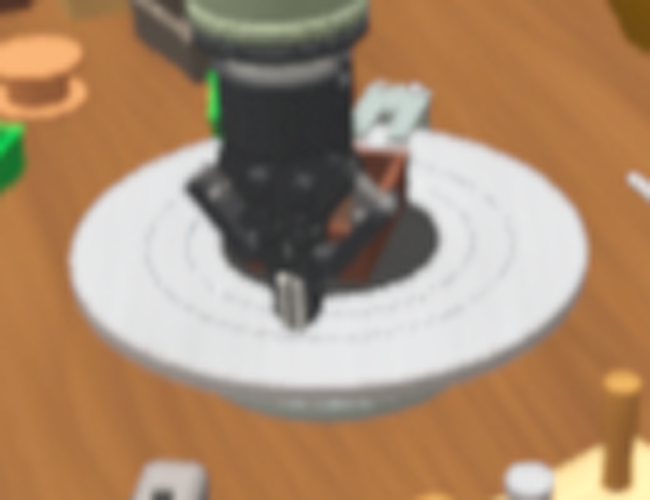

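```bash
python3 - <<'E'
from h import *
import pickle
a,b=pickle.load(open('s0.pkl','rb'))
for nm,px in [('in',(212.3,178)),('out',(194.5,165.3)),('slotnet',(209.4,173.3))]:
    p=atz(a,px,.088); d=p[:2]-[.527,.025]; print(nm,p,np.hypot(*d),np.arctan2(d[1],d[0]))
p=atz(b,(248,163.3),.088); d=p[:2]-[.527,.025]; print('side',p,np.hypot(*d),np.arctan2(d[1],d[0]))
# color of bracket: greenish light -> segment
im=a['pixels'].astype(int); 
for q in [(200,170),(205,168),(203,176),(230,170)]: print(q,im[q[1],q[0]])
g=(im[...,0]-im[...,2]); 
m=((g>8)&(im[...,1]>150)).astype(np.uint8); m[:,:180]=0;m[:155]=0;m[190:]=0;m[:,225:]=0
ys,xs=np.nonzero(m); print(len(xs),xs.mean(),ys.mean())
print(cv2.minAreaRect(np.stack([xs,ys],1).astype(np.float32)))
print(cv2.boxPoints(cv2.minAreaRect(np.stack([xs,ys],1).astype(np.float32))))
cv2.imwrite('pics/br.png',np.hstack([cv2.resize(im[150:200,170:240].astype(np.uint8),None,fx=5,fy=5,interpolation=cv2.INTER_NEAREST),cv2.resize(cv2.merge([m*255]*3)[150:200,170:240],None,fx=5,fy=5,interpolation=cv2.INTER_NEAREST)]))
# rim fit excluding bracket, with subpixel: gradient along radial lines
gray=cv2.cvtColor(a['pixels'],cv2.COLOR_BGR2GRAY).astype(np.float32)
from scipy.ndimage import map_coordinates
from scipy.optimize import least_squares
C=np.array([.527,.025]);P=[]
for it in range(3):
    P=[]
    for th in np.arange(0,2*np.pi,.05):
        if .6<th<1.35: continue
        rr=np.arange(.145,.175,.0005); pts=np.array([proj(a,(C[0]+r*np.cos(th),C[1]+r*np.sin(th),.074)) for r in rr])
        v=map_coordinates(gray,[pts[:,1],pts[:,0]],order=1); k=np.argmin(np.gradient(np.convolve(v,np.ones(5)/5,'same'))[5:-5])+5
        P.append((C[0]+rr[k]*np.cos(th),C[1]+rr[k]*np.sin(th)))
    P=np.array(P); r=least_squares(lambda v:np.hypot(P[:,0]-v[0],P[:,1]-v[1])-v[2],[*C,.16],loss='soft_l1',f_scale=.001); C=r.x[:2]; print(r.x)
E
```

```text
in [0.5886989  0.12503397 0.088     ] 0.1175310609219215 1.0181302654161586
out [0.62960093 0.18309474 0.088     ] 0.18846988892688832 0.9951357851980809
slotnet [0.60390827 0.13463158 0.088     ] 0.1339177525762284 0.9590538646946023
side [0.60869103 0.14028916 0.088     ] 0.14129760725903132 0.9543383879207926
(200, 170) [223 214 195]
(205, 168) [225 218 197]
(203, 176) [225 217 197]
(230, 170) [245 235 231]
872 210.30733944954127 174.3165137614679
((207.5, 172.0), (34.0, 33.0), 90.0)
[[191. 155.]
 [224. 155.]
 [224. 189.]
 [191. 189.]]
[0.52711188 0.02481755 0.1599624 ]
[0.52705599 0.02479373 0.15997575]
[0.52712098 0.02480382 0.15996663]
```

View pics/br.png

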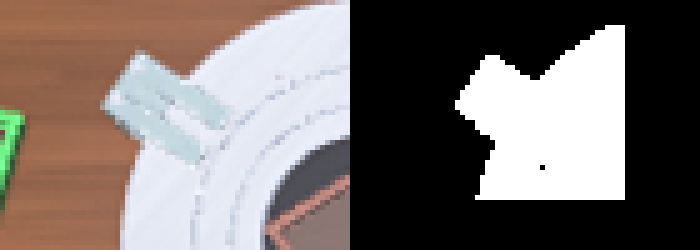

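```bash
python3 - <<'E'
from h import *
import pickle
a,b=pickle.load(open('s0.pkl','rb'))
C=np.array([.5271,.0248])
def fit(s,z,lab):
    im=s['pixels'].astype(float); f=im[...,0]-im[...,2]
    best=[]
    from scipy.ndimage import map_coordinates
    ys=np.concatenate([np.arange(.104,.156,.0015)]); xs=np.arange(-.034,.0341,.001)
    X,Y=np.meshgrid(xs,ys)
    for th in np.arange(.88,1.08,.005):
      for dx in np.arange(-.004,.0041,.001):
        er=np.array([np.cos(th),np.sin(th)]);et=np.array([np.sin(th),-np.cos(th)])
        W=C+Y[...,None]*er+(X+dx)[...,None]*et
        P=np.array([proj(s,(w[0],w[1],z)) for w in W.reshape(-1,2)])
        v=map_coordinates(f,[P[:,1],P[:,0]],order=1).reshape(X.shape)
        tm=((abs(X)<.022)&(abs(X)>.0065)&(Y>.118)).astype(float)
        best.append((np.corrcoef(v.ravel(),tm.ravel())[0,1],th,dx))
    best.sort(reverse=True); print(lab,[(round(c,3),round(t,3),round(d,3)) for c,t,d in best[:8]])
fit(a,.088,'top'); fit(b,.088,'side')
E
```

```text
top [(np.float64(0.698), np.float64(0.99), np.float64(-0.001)), (np.float64(0.698), np.float64(0.98), np.float64(-0.002)), (np.float64(0.696), np.float64(0.975), np.float64(-0.003)), (np.float64(0.696), np.float64(0.985), np.float64(-0.002)), (np.float64(0.695), np.float64(1.0), np.float64(0.0)), (np.float64(0.694), np.float64(0.995), np.float64(0.0)), (np.float64(0.694), np.float64(0.965), np.float64(-0.004)), (np.float64(0.693), np.float64(0.97), np.float64(-0.003))]
side [(np.float64(0.319), np.float64(0.965), np.float64(-0.001)), (np.float64(0.319), np.float64(0.98), np.float64(0.001)), (np.float64(0.318), np.float64(0.985), np.float64(0.002)), (np.float64(0.318), np.float64(0.96), np.float64(-0.002)), (np.float64(0.318), np.float64(0.97), np.float64(0.0)), (np.float64(0.318), np.float64(0.945), np.float64(-0.004)), (np.float64(0.318), np.float64(1.0), np.float64(0.004)), (np.float64(0.318), np.float64(0.95), np.float64(-0.003))]
```

servo_tool --increments '[0,-0.0022,0.0012,-0.0004,-0.03,0,-0.0026,0.0015,-0.0004,-0.03,0,-0.0026,0.0017,-0.0004,-0.03]'

```text
time_s: 8.78
ee_pos: [0.4753, -0.0605, 0.0736]
tool_rot: [2.892, 1.202, 0.024]
ft_force: [-1.0, -2.2, 12.4]
gripper_width: 0.002
```

```bash
sed -i 's/.527,.025/.5271,.0248/' look.py; python3 look.py d top side
```

```text
top 8.775 [(0.84, 0.142, 1.255)] [-4.5  0.4 12.9] [ 0.4747 -0.0601  0.0735]
side 8.875 [(0.67, 0.149, 1.151), (0.48, 0.235, -0.496)] [ 0.3 -2.5 11.1] [ 0.4752 -0.0604  0.0736]
```

servo_tool --increments '[0,-0.0026,0.0018,0.0001,-0.03]'

```text
time_s: 9.1
ee_pos: [0.4735, -0.059, 0.0741]
tool_rot: [2.908, 1.158, 0.025]
ft_force: [1.1, -0.3, 5.6]
gripper_width: -0.002
```

```bash
python3 look.py e top side; python3 - <<'E'
import cv2
t=cv2.imread('pics/e0_top.png')[145:205,180:260]
cv2.imwrite('pics/e_t.png',cv2.resize(t,None,fx=8,fy=8,interpolation=cv2.INTER_CUBIC))
E
```

```text
top 9.1 [(0.95, 0.135, 1.17), (0.25, 0.28, -1.374)] [-4.4  3.2  9.5] [ 0.4723 -0.0584  0.0738]
side 9.2 [(0.72, 0.129, 1.185)] [ 0.1 -1.9  7.5] [ 0.4726 -0.0585  0.0738]
```

View pics/e_t.png

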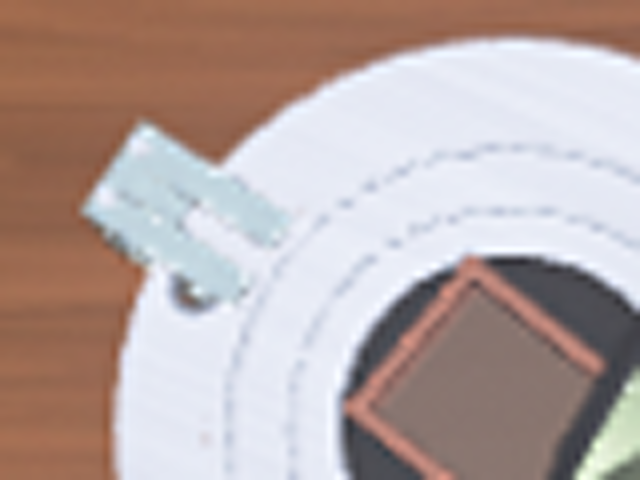

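servo_tool --increments '[0,-0.0026,0.0019,-0.0002,-0.03,0,-0.0026,0.002,-0.0002,-0.03,0,-0.0026,0.002,-0.0002,-0.03,0,-0.002,0.0015,-0.0002,-0.02]'

```text
time_s: 9.8
ee_pos: [0.4638, -0.0521, 0.0739]
tool_rot: [2.968, 0.99, 0.026]
ft_force: [-1.2, 0.8, 7.6]
gripper_width: 0.001
```

```bash
python3 look.py f top side; python3 - <<'E'
import cv2,numpy as np
t=cv2.imread('pics/f0_top.png')[145:205,180:260]
s=cv2.imread('pics/f1_side.png')[140:200,210:290]
cv2.imwrite('pics/f_t.png',np.vstack([cv2.resize(x,None,fx=8,fy=5,interpolation=cv2.INTER_CUBIC) for x in (t,s)]))
E
```

```text
top 9.8 [(0.57, 0.143, 0.951)] [-0.7  0.2  8.7] [ 0.4637 -0.052   0.0739]
side 9.9 [(0.96, 0.111, 1.038)] [-0.4  0.   7.8] [ 0.464  -0.0522  0.0739]
```

View pics/f_t.png

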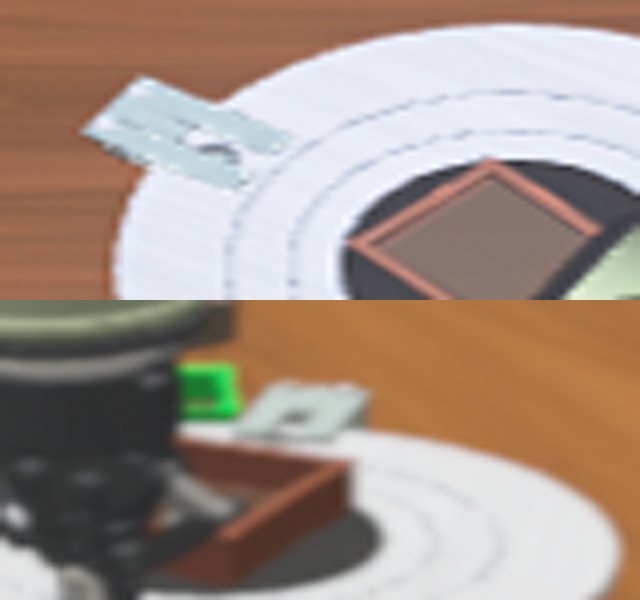

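servo_tool --increments '[0,-0.0026,0.002,-0.0002,-0.02,0,-0.0004,0.0003,0,0,0,0,0,0.0002,0,0,0,0,0.001,0]'

```text
time_s: 10.5
ee_pos: [0.4618, -0.05, 0.0753]
tool_rot: [2.977, 0.96, 0.029]
ft_force: [-0.4, 0.1, 0.6]
gripper_width: -0.003
```

```bash
python3 look.py g top
```

```text
top 10.5 [(0.81, 0.148, 0.976)] [-0.1  0.1  0.5] [ 0.4618 -0.05    0.0754]
```

servo_tool --increments '[0,0,0,0.03,0,0,0,0,0.04,0,0,0.01,0.015,0.02,0,0,0.022,0.04,0,0,0,0.023,0.04,0,0,0,0.023,0.04,0,0,0,0.006,0.01,0,0,0,0,0,0,0]'

```text
time_s: 11.6
ee_pos: [0.5458, 0.099, 0.1676]
tool_rot: [2.979, 0.958, 0.025]
ft_force: [-0.7, -1.1, -0.6]
gripper_width: -0.003
```

```bash
cat >> h.py <<'E'
from scipy.spatial.transform import Rotation as Rn
def wsnap(f):
    st=ctrl.sense(); s=ctrl.snapshot('wrist'); cv2.imwrite('pics/'+f,s['pixels'])
    T=np.eye(4);T[:3,:3]=Rn.from_rotvec(st['tool_rot']).as_matrix();T[:3,3]=st['ee_pos']
    s['extrinsics']=np.linalg.inv(T@np.array(s['tool_from_camera'])); s['st']=st; return s
E
python3 - <<'E'
from h import *
import pickle
s=wsnap('w2.png'); C=np.array([.5271,.0248])
print(s['st']['time_s'],s['st']['ee_pos'])
for n,z in [('wheel_hole',.074),('lock_slot',.088),('turntable',0)]:
    for r in ctrl.place_of('wrist',n)[:2]:
        p=atz(s,r['position'],z);d=p[:2]-C;print(n,r,p,np.hypot(*d),np.arctan2(d[1],d[0]))
pickle.dump(s,open('w2.pkl','wb'))
print('slot proj',proj(s,(.6045,.1415,.088)),proj(s,(.5271,.0248,.074)))
u=proj(s,(.6045,.1415,.088)).astype(int)
y0,x0=max(u[1]-70,0),max(u[0]-90,0)
cv2.imwrite('pics/w2c.png',cv2.resize(s['pixels'][y0:y0+140,x0:x0+180],None,fx=4,fy=4,interpolation=cv2.INTER_CUBIC));print(x0,y0)
E
```

```text
11.6 [0.54578483 0.09901678 0.16763058]
wheel_hole {'position': [265.1, 111.8], 'confidence': 0.6} [0.60909996 0.13897711 0.074     ] 0.1405717109321724 0.9479715567824918
lock_slot {'position': [255.6, 116.0], 'confidence': 0.8} [0.60134992 0.14331867 0.088     ] 0.1398560866802535 1.0111313594133668
slot proj [259.74987821 114.04512378] [310.48977202 254.47310731]
169 44
```

View pics/w2.png

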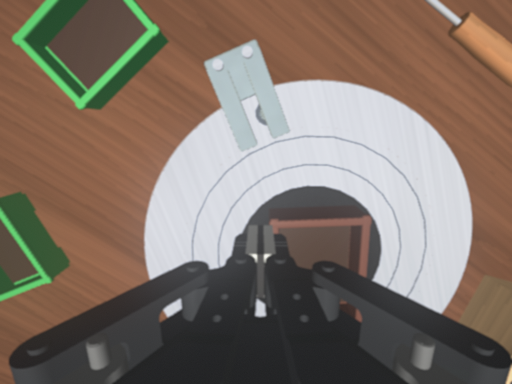

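View pics/w2c.png

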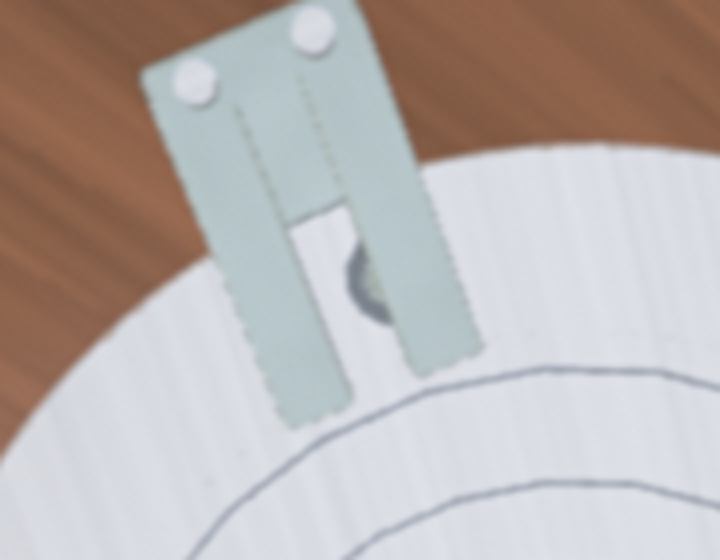

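```bash
python3 - <<'E'
from h import *
import pickle
s=pickle.load(open('w2.pkl','rb'));C=np.array([.5271,.0248])
f=lambda x,y:(169+x/4-.375,44+y/4-.375)
for n,q in [('mouth',(383,385)),('end',(317.5,212.5)),('mid',(343,280)),('LBtip',(320,413)),('RBtip',(450,360)),('outer',(250,40))]:
    p=atz(s,f(*q),.088);d=p[:2]-C;print(n,p[:2],np.hypot(*d),np.arctan2(d[1],d[0]))
p=atz(s,f(386,278),.074);d=p[:2]-C;print('hole',p[:2],np.hypot(*d),np.arctan2(d[1],d[0]))
E
```

```text
mouth [0.59026474 0.12663971] 0.11983785551038216 1.0156295437397467
end [0.60969259 0.1565668 ] 0.1555121441225528 1.0108973440919395
mid [0.60226192 0.14516487] 0.1419049516764775 1.0125921533272932
LBtip [0.57815391 0.13384827] 0.12040775054998823 1.1329294692188594
RBtip [0.60223721 0.11849457] 0.1201010956535309 0.8948750048353368
outer [0.62741548 0.1845127 ] 0.1886036665749194 1.0099712135479655
hole [0.60824267 0.13832935] 0.13954585639488792 0.950253696458505
```

servo_tool --increments '[0,-0.01,0.008,0,-0.14,0,-0.011,0.009,-0.015,-0.14,0,-0.01,0.008,-0.03,-0.14,0,0,0,-0.03,0,0,0,0,-0.01,0]'

```text
time_s: 12.42
ee_pos: [0.5133, 0.1191, 0.083]
tool_rot: [3.114, 0.28, 0.026]
ft_force: [-0.7, 0.1, 0.4]
gripper_width: 0.001
```

servo_tool --increments '[0,0,0.001,-0.003,0,0,0,0.001,-0.003,0]'

```text
time_s: 12.68
ee_pos: [0.5139, 0.1201, 0.0778]
tool_rot: [3.115, 0.277, 0.027]
ft_force: [-0.0, -0.2, -0.1]
gripper_width: -0.0
```

servo_tool --increments '[0,0,0,-0.0008,0]'

```text
time_s: 12.8
ee_pos: [0.5142, 0.1202, 0.0775]
tool_rot: [3.115, 0.277, 0.028]
ft_force: [-0.4, 0.1, 0.7]
gripper_width: -0.002
```

servo_tool --increments '[0,0,0,-0.0005,0]'

```text
time_s: 12.92
ee_pos: [0.5144, 0.1202, 0.0774]
tool_rot: [3.115, 0.278, 0.029]
ft_force: [0.2, -1.0, -0.2]
gripper_width: 0.004
```

servo_tool --increments '[0,0,0,-0.001,0]'

```text
time_s: 13.05
ee_pos: [0.5146, 0.1203, 0.0767]
tool_rot: [3.116, 0.278, 0.03]
ft_force: [0.8, 0.6, 0.7]
gripper_width: -0.003
```

servo_tool --increments '[0,0,0,-0.001,0]'

```text
time_s: 13.18
ee_pos: [0.5146, 0.1204, 0.0757]
tool_rot: [3.116, 0.278, 0.03]
ft_force: [0.7, 0.7, 0.2]
gripper_width: -0.002
```

servo_tool --increments '[0,0,0,-0.0008,0]'

```text
time_s: 13.3
ee_pos: [0.5147, 0.1204, 0.0749]
tool_rot: [3.116, 0.278, 0.03]
ft_force: [0.6, 0.4, -0.5]
gripper_width: 0.0
```

servo_tool --increments '[0,0,0,-0.0006,0]'

```text
time_s: 13.42
ee_pos: [0.5147, 0.1204, 0.0742]
tool_rot: [3.116, 0.278, 0.03]
ft_force: [-0.2, -0.1, 0.4]
gripper_width: 0.003
```

servo_tool --increments '[0,0,0,-0.0005,0]'

```text
time_s: 13.55
ee_pos: [0.5147, 0.1205, 0.0737]
tool_rot: [3.116, 0.278, 0.03]
ft_force: [-0.4, 1.0, 4.8]
gripper_width: 0.002
```

servo_tool --increments '[0,0,0,-0.0004,0]'

```text
time_s: 13.68
ee_pos: [0.5149, 0.1207, 0.0735]
tool_rot: [3.116, 0.278, 0.031]
ft_force: [-0.6, 2.0, 5.6]
gripper_width: -0.003
```

```bash
cat > wl.py <<'E'
from h import *
import pickle,sys
tag=sys.argv[1]
s=wsnap(tag+'.png'); C=np.array([.5271,.0248])
print(s['st']['time_s'],s['st']['ee_pos'],s['st']['ft_force'])
for n,z in [('wheel_hole',.074),('lock_slot',.088)]:
    for r in ctrl.place_of('wrist',n)[:2]:
        p=atz(s,r['position'],z);d=p[:2]-C;print(n,r,p,np.hypot(*d),np.arctan2(d[1],d[0]))
pickle.dump(s,open(tag+'.pkl','wb'))
# rectify: render fork-plane patch and wheel-plane patch in slot frame, 0.1mm/px
th=float(sys.argv[2]) if len(sys.argv)>2 else 1.0125
er=np.array([np.cos(th),np.sin(th)]);et=np.array([np.sin(th),-np.cos(th)])
def rect(z):
    g=[(-.03,.11),(.03,.11),(.03,.165),(-.03,.165)]
    src=np.float32([proj(s,(*(C+x*et+y*er),z)) for x,y in g]); 
    dst=np.float32([(0,550),(600,550),(600,0),(0,0)])*.66
    return cv2.warpPerspective(s['pixels'],cv2.getPerspectiveTransform(src,dst),(396,363),flags=cv2.INTER_CUBIC)
A=rect(.088);B=rect(.074)
for im in (A,B):
    cv2.line(im,(198,0),(198,363),(0,0,255),1); cv2.line(im,(0,165),(396,165),(0,0,255),1)
cv2.imwrite('pics/'+tag+'c.png',np.hstack([A,B]))
E
python3 wl.py w3
```

```text
13.675 [0.51485547 0.12069278 0.07345928] [-0.59845772  1.96085862  5.60041537]
lock_slot {'position': [245.2, 67.1], 'confidence': 0.64} [0.60081809 0.14417598 0.088     ] 0.14030317357551503 1.0175877161563307
```

View pics/w3c.png

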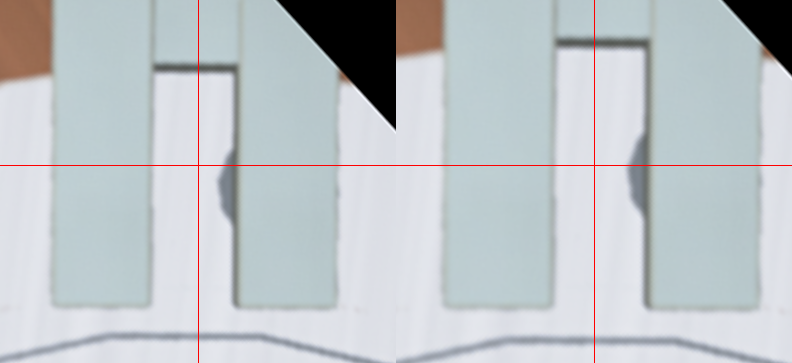

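View pics/w3.png

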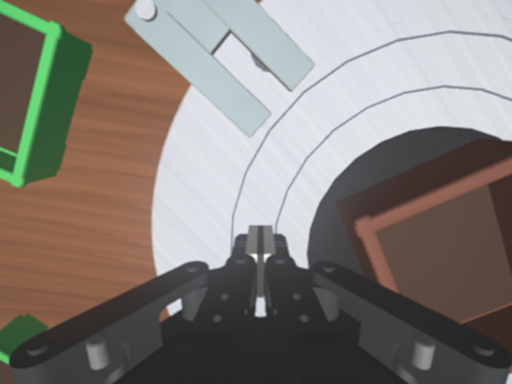

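servo_tool --increments '[0,-0.0022,-0.0003,-0.0003,0.02,0,-0.0026,-0.0004,-0.0002,0.025,0,-0.0026,-0.0005,-0.0002,0.025]'

```text
time_s: 14.2
ee_pos: [0.5086, 0.1198, 0.0735]
tool_rot: [3.105, 0.39, 0.036]
ft_force: [-0.0, 0.4, 5.6]
gripper_width: -0.0
```

```bash
python3 wl.py w4
```

```text
14.2 [0.50860392 0.11978518 0.07351303] [-0.0452434   0.36042411  5.55064548]
wheel_hole {'position': [268.4, 47.2], 'confidence': 0.97} [0.60668534 0.14188753 0.074     ] 0.14157441701755968 0.9738193199796049
lock_slot {'position': [262.1, 50.8], 'confidence': 0.82} [0.60096243 0.1438578  0.088     ] 0.14010859226402866 1.0155179229389297
```

View pics/w4c.png

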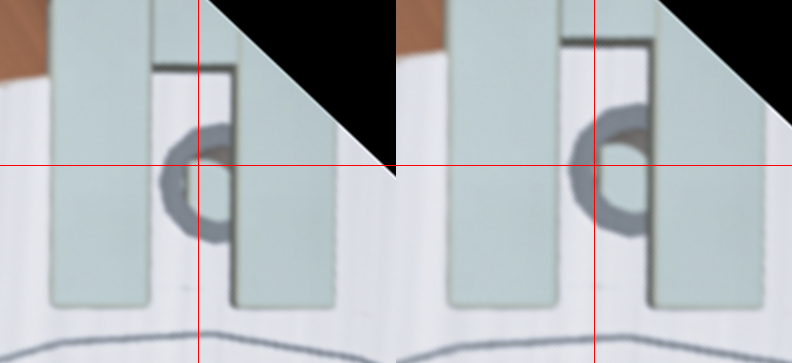

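servo_tool --increments '[0,-0.0026,-0.0005,-0.0002,0.025,0,-0.0024,-0.0005,-0.0002,0.02,0,0,0,-0.0001,0]'

```text
time_s: 14.72
ee_pos: [0.5035, 0.1186, 0.0735]
tool_rot: [3.096, 0.462, 0.037]
ft_force: [-1.0, 0.9, 5.6]
gripper_width: -0.0
```

```bash
python3 wl.py w5
```

```text
14.725 [0.50351601 0.11862072 0.0734897 ] [-1.02909892  0.94817685  5.59367683]
wheel_hole {'position': [267.4, 48.2], 'confidence': 0.91} [0.59996118 0.14559633 0.074     ] 0.14106914730827153 1.0280464480752753
lock_slot {'position': [275.0, 38.9], 'confidence': 0.87} [0.60083517 0.14300037 0.088     ] 0.13931333039125227 1.013049564910464
```

View pics/w5c.png

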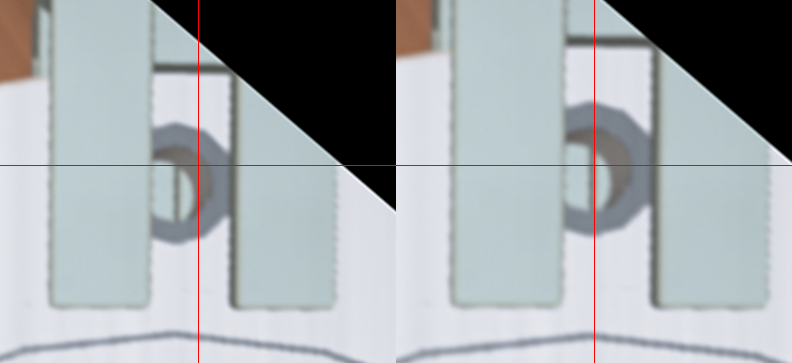

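servo_tool --increments '[0,0,0,0,0,0,0,0,0.0001,0,0,0,0,0.004,0,0,0,0,0.004,0]'

```text
time_s: 15.38
ee_pos: [0.5033, 0.1184, 0.0818]
tool_rot: [3.096, 0.462, 0.036]
ft_force: [-0.4, 0.6, 0.2]
gripper_width: 0.001
```

```bash
python3 wl.py w6
```

```text
15.375 [0.50326181 0.11835713 0.08180223] [-0.40113701  0.55369702  0.20993357]
wheel_hole {'position': [270.0, 53.5], 'confidence': 0.61} [0.59985355 0.14362049 0.074     ] 0.1393247632673129 1.0213831987858735
lock_slot {'position': [271.2, 46.0], 'confidence': 0.89} [0.59964426 0.14369373 0.088     ] 0.1392781014794393 1.0229393562451865
```

View pics/w6c.png

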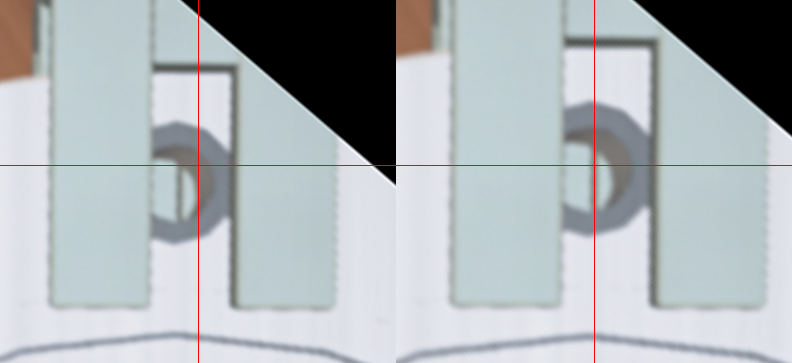

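servo_tool --increments '[0.06,0,0,0.05,0,0.06,0,-0.02,0.05,0,0.06,-0.005,-0.056,0.015,0,0.06,-0.005,-0.058,0.005,0,0.06,-0.005,-0.058,0,0,0.06,-0.005,-0.058,0,0,0.06,-0.005,-0.058,0,0,0.06,-0.005,-0.058,0,0,0.06,-0.003,-0.045,0,0,0.06,0,0,0,0]'

```text
time_s: 16.77
ee_pos: [0.4666, -0.3042, 0.2052]
tool_rot: [3.093, 0.47, 0.038]
ft_force: [-0.8, 0.6, -0.4]
gripper_width: 0.705
```

```bash
python3 - <<'E'
from h import *
import pickle
s=wsnap('w7.png');print(s['st']['time_s'],s['st']['ee_pos'],s['st']['tool_rot'])
for n in ('lock_pin','stand','tamper','root_pick'):
    print(n,ctrl.search_frame('wrist',n)[:2],ctrl.place_of('wrist',n)[:2])
pickle.dump(s,open('w7.pkl','wb'))
print(proj(s,(.535,-.278,.106)))
E
```

```text
16.775 [ 0.46659909 -0.30424008  0.20518182] [3.09315608 0.46951802 0.03802283]
lock_pin [{'position': [255.9, 114.4], 'confidence': 0.66}] [{'position': [256.9, 117.5], 'confidence': 0.97}]
stand [{'position': [254.2, 93.6], 'confidence': 0.92}] [{'position': [253.0, 118.9], 'confidence': 0.88}]
tamper [{'position': [255.6, 182.6], 'confidence': 0.98}, {'position': [255.9, 113.1], 'confidence': 0.55}] [{'position': [252.5, 164.7], 'confidence': 0.67}]
root_pick [{'position': [250.1, 32.9], 'confidence': 0.74}] [{'position': [253.5, 64.0], 'confidence': 0.61}]
[254.24976108 114.79297996]
```

View pics/w7.png

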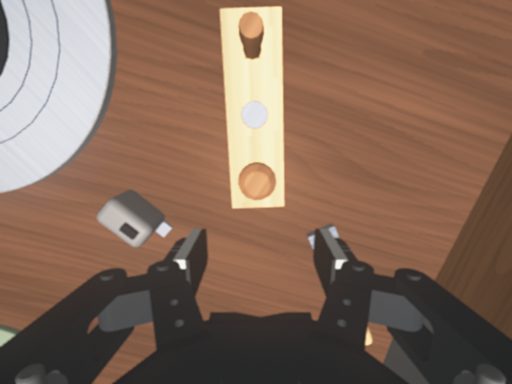

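```bash
python3 - <<'E'
from h import *
import pickle
s=pickle.load(open('w7.pkl','rb')); im=s['pixels']
cv2.imwrite('pics/w7c.png',cv2.resize(im[70:210,200:310],None,fx=5,fy=4.2857,interpolation=cv2.INTER_CUBIC) if 0 else cv2.resize(im[70:200,200:310],None,fx=4,fy=4,interpolation=cv2.INTER_CUBIC))
f=im.astype(int); m=((f[...,0]-f[...,2])>-25).astype(np.uint8); m[:90]=0;m[140:]=0;m[:,:225]=0;m[:,285:]=0
n,l,st,ce=cv2.connectedComponentsWithStats(m); 
for i in range(1,n): 
    if st[i][4]>100: print(st[i],ce[i],[np.round(atz(s,ce[i],z)[:2],4) for z in (.106,.1)])
# stand edge direction
print(atz(s,(230,110),.072)[:2],atz(s,(284,110),.072)[:2])
p=[atz(s,q,.072)[:2] for q in [(220.5,9),(231.5,208),(281.5,7),(285,206)]]
for a,b in ((0,1),(2,3)): d=p[a]-p[b]; print('stand dir',np.degrees(np.arctan2(d[1],d[0])),np.linalg.norm(d))
print('centre',np.mean(p,0))
R=Rn.from_rotvec(s['st']['tool_rot']).as_matrix(); print('tool x ang',np.degrees(np.arctan2(R[1,0],R[0,0])),'y',np.degrees(np.arctan2(R[1,1],R[0,1])),R[:,2])
E
```

```text
[242 101  26  27 548] [254.08941606 114.10583942] [array([ 0.5355, -0.2777]), array([ 0.5357, -0.2776])]
[ 0.53343886 -0.25323078] [ 0.54934273 -0.30420396]
stand dir 18.805233018223568 0.18881649802627035
stand dir 19.555382679111954 0.18881644311799958
centre [ 0.53517259 -0.27846957]
tool x ang 17.272681348919445 y -72.7479437766183 [ 0.02594371 -0.00898075 -0.99962306]
```

View pics/w7c.png

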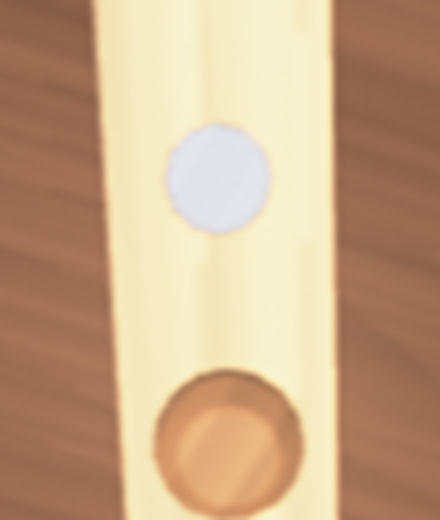

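servo_tool --increments '[0.06,0.03,0.011,0,0.03,0.06,0.032,0.012,-0.01,0,0.06,0.003,0.001,-0.02,0,0.06,0,0,-0.02,0]'

```text
time_s: 17.73
ee_pos: [0.536, -0.2739, 0.1549]
tool_rot: [3.084, 0.53, 0.043]
ft_force: [-0.1, -0.8, -0.6]
gripper_width: 0.704
```

```bash
python3 - <<'E'
from h import *
s=wsnap('w8.png');print(s['st']['time_s'],s['st']['ee_pos'],s['st']['tool_rot'])
E
```

```text
17.725 [ 0.53603414 -0.27393112  0.15491067] [3.08434667 0.53010627 0.04335713]
```

View pics/w8.png

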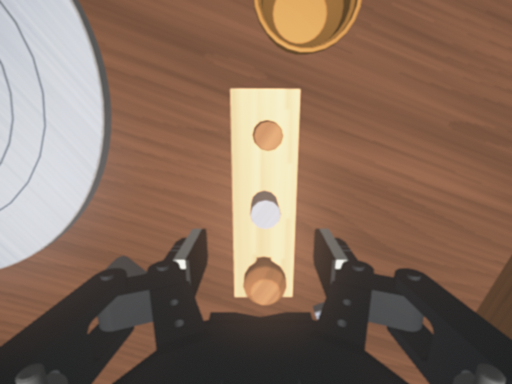

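servo_tool --increments '[0.06,0,-0.002,-0.02,0,0.06,0,-0.002,-0.02,0,0.06,0,0,-0.02,0,0.06,0,0,-0.01,0,0.06,0,0,-0.003,0]'

```text
time_s: 18.4
ee_pos: [0.5338, -0.2777, 0.0762]
tool_rot: [3.086, 0.529, 0.038]
ft_force: [-0.2, 0.3, 0.0]
gripper_width: 0.704
```

servo_tool --increments '[0.03,0.0015,0,0.0005,0,0.018,0,0,0,0,0.018,0,0,0,0,0.018,0,0,0,0,0.018,0,0,0,0]' --squeeze 50

```text
time_s: 19.02
ee_pos: [0.5362, -0.2779, 0.0781]
tool_rot: [3.085, 0.53, 0.041]
ft_force: [-0.8, 0.9, -2.2]
gripper_width: 0.261
```

servo_tool --increments '[0.018,0,0,0.01,0,0.018,0,0,0.03,0,0.018,0,0,0.04,0,0.018,0,0,0.04,0,0.018,0,0,0.01,0,0.018,0,0,0,0]'

```text
time_s: 19.77
ee_pos: [0.5352, -0.2779, 0.2141]
tool_rot: [3.085, 0.528, 0.041]
ft_force: [-0.9, -0.7, -2.0]
gripper_width: 0.265
```

```bash
python3 look.py p side; python3 - <<'E'
from h import *
s=wsnap('w9.png');print(s['st']['time_s'],s['st']['ee_pos'],s['st']['tool_rot'],s['st']['ft_force'],s['st']['gripper_width'])
a=cv2.imread('pics/p0_side.png')[150:300,170:370]
cv2.imwrite('pics/p.png',cv2.resize(a,None,fx=4,fy=4))
E
```

```text
side 19.775 [(0.84, 0.127, 1.03)] [-0.3 -0.7 -1.2] [ 0.5349 -0.2778  0.2131]
19.875 [ 0.53486714 -0.27782836  0.21311965] [3.08606057 0.52816274 0.03843927] [-0.26869023 -0.65345829 -1.20827147] 0.2691397728790166
```

View pics/p.png

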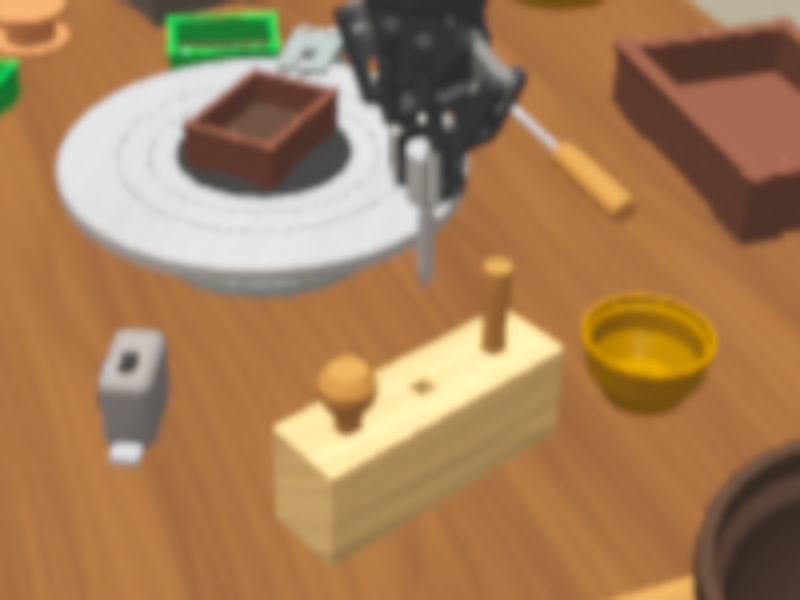

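View pics/w9.png

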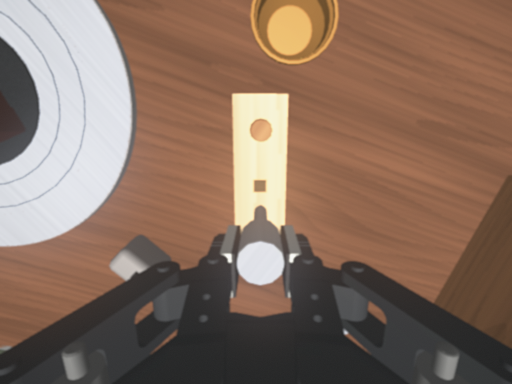

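```bash
python3 - <<'E'
from h import *
st=ctrl.sense()
im=cv2.imread('pics/w9.png'); cv2.imwrite('pics/w9c.png',cv2.resize(im[170:300,210:310],None,fx=4.5,fy=4.5,interpolation=cv2.INTER_CUBIC))
T=np.eye(4);T[:3,:3]=Rn.from_rotvec(st['tool_rot']).as_matrix();T[:3,3]=st['ee_pos']
s=ctrl.snapshot('wrist'); s['extrinsics']=np.linalg.inv(T@np.array(s['tool_from_camera']))
e=st['ee_pos']
for dz in (-.066,-.006,.028): print(dz,proj(s,e+[0,0,dz]),proj(s,e+[0.001,0,dz]),proj(s,e+[0,.001,dz]))
print('stand hole',proj(s,(.5355,-.278,.072)))
E
```

```text
-0.066 [260.47489604 206.34560314] [260.88285071 205.23795325] [259.32091441 205.95986099]
-0.006 [261.91457422 235.55490266] [262.47313186 234.08531719] [260.34154796 235.04584474]
0.028 [263.31580528 263.98415724] [264.02209958 262.18326425] [261.33523011 263.36376817]
stand hole [259.89600871 185.70401122]
```

View pics/w9c.png

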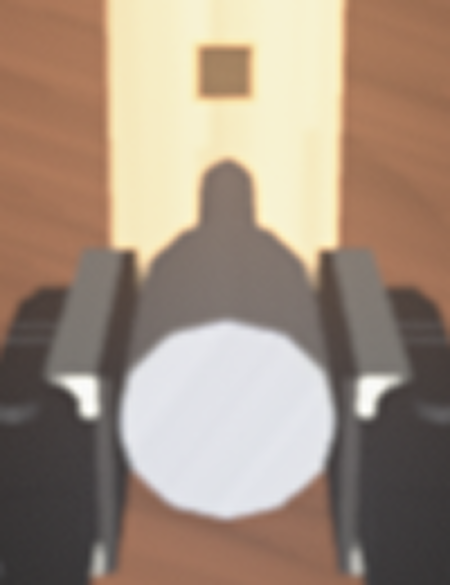

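servo_tool --increments '[0.018,0.009,0.054,0,0,0.018,0.009,0.058,0,0,0.018,0.009,0.058,0,0,0.018,0.009,0.058,0,0,0.018,0.009,0.058,0,0,0.018,0.009,0.058,0,0,0.018,0.006,0.04,0,0,0.018,0.001,0.005,0,0,0.018,0,0,0,0]'

```text
time_s: 21.1
ee_pos: [0.5919, 0.1223, 0.2049]
tool_rot: [3.084, 0.523, 0.02]
ft_force: [0.5, -1.6, -1.4]
gripper_width: 0.264
```

servo_tool --increments '[0.018,0.005,0.011,-0.01,0,0.018,0.004,0.009,-0.015,0,0.018,0.001,0.001,-0.008,0,0.018,0,0,0,0]'

```text
time_s: 21.6
ee_pos: [0.6023, 0.1417, 0.1685]
tool_rot: [3.085, 0.517, 0.017]
ft_force: [-0.1, -0.2, -1.7]
gripper_width: 0.266
```

```bash
python3 wl.py w10; python3 - <<'E'
from h import *
import pickle
s=pickle.load(open('w10.pkl','rb')); e=s['st']['ee_pos']
for dz in (-.066,-.006,.028): print(dz,proj(s,e+[0,0,dz]))
cv2.imwrite('pics/w10d.png',cv2.resize(s['pixels'][140:290,190:330],None,fx=4,fy=4,interpolation=cv2.INTER_CUBIC))
E
python3 look.py q top side
python3 - <<'E'
import cv2,numpy as np
t=cv2.imread('pics/q0_top.png')[135:215,170:280];s=cv2.imread('pics/q1_side.png')[90:200,190:300]
cv2.imwrite('pics/q.png',np.hstack([cv2.resize(x,(400,400),interpolation=cv2.INTER_CUBIC) for x in (t,s)]))
E
```

```text
21.6 [0.60229883 0.1417496  0.16849975] [-0.14739707 -0.17725009 -1.70393929]
wheel_hole {'position': [254.9, 195.5], 'confidence': 0.87} [0.60127065 0.1462423  0.074     ] 0.142300801764044 1.0225112714738636
lock_slot {'position': [254.9, 196.7], 'confidence': 0.94} [0.60391784 0.14707644 0.088     ] 0.14440397695940488 1.0098770176007645
-0.066 [260.3608761  205.32379193]
-0.006 [261.89518578 235.44513859]
0.028 [263.38590383 264.71070086]
top 21.75 [(0.95, 0.138, 0.979), (0.56, 0.5, -1.93)] [-0.1  1.4 -1.2] [0.6027 0.1421 0.1699]
side 21.85 [(0.64, 0.143, 1.047)] [-0.3  0.5 -1.3] [0.6026 0.1422 0.1698]
```

View pics/w10d.png

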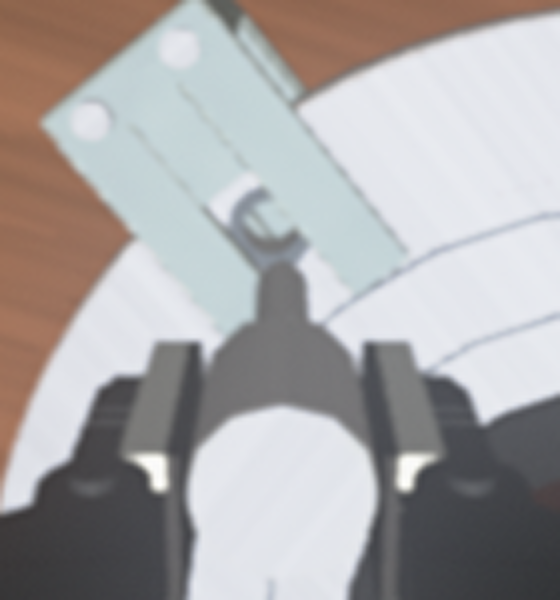

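View pics/q.png

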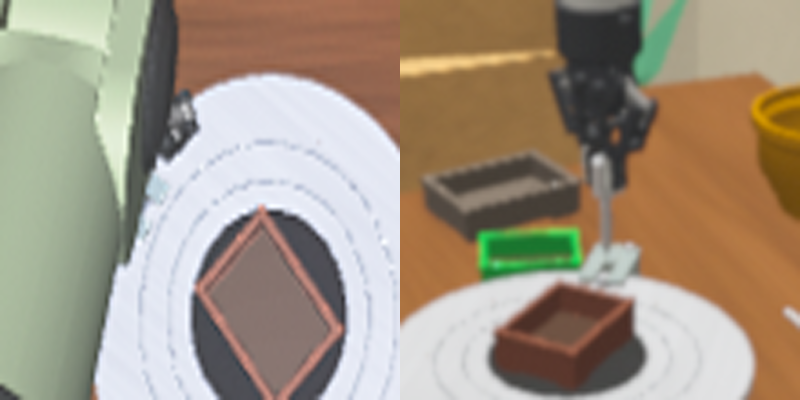

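View pics/w10c.png

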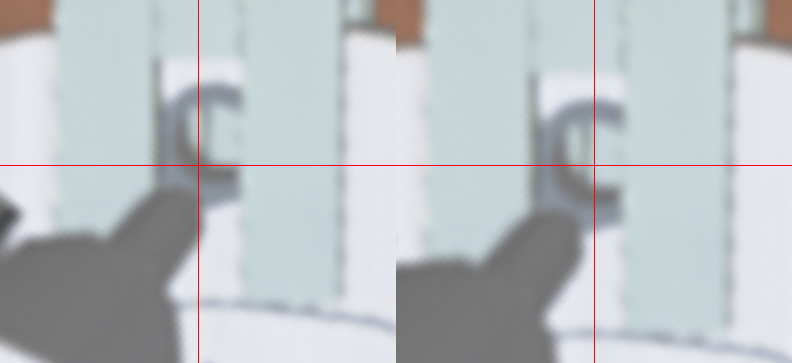

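servo_tool --increments '[0.018,-0.0008,0.0017,-0.004,0,0.018,0,0,-0.005,0]'

```text
time_s: 22.2
ee_pos: [0.602, 0.1442, 0.1608]
tool_rot: [3.086, 0.518, 0.021]
ft_force: [-0.1, -0.1, -0.8]
gripper_width: 0.261
```

servo_tool --increments '[0.018,0,0,-0.003,0]'

```text
time_s: 22.32
ee_pos: [0.6018, 0.1443, 0.1574]
tool_rot: [3.086, 0.518, 0.021]
ft_force: [-0.1, 0.4, -1.3]
gripper_width: 0.265
```

servo_tool --increments '[0.018,0,-0.0003,-0.003,0]'

```text
time_s: 22.45
ee_pos: [0.6018, 0.1439, 0.154]
tool_rot: [3.085, 0.518, 0.021]
ft_force: [-0.3, -0.7, -1.7]
gripper_width: 0.261
```

servo_tool --increments '[0.018,0,0,-0.003,0]'

```text
time_s: 22.58
ee_pos: [0.6018, 0.1439, 0.1508]
tool_rot: [3.085, 0.518, 0.02]
ft_force: [0.8, -0.4, -0.8]
gripper_width: 0.262
```

servo_tool --increments '[0.018,0,0,-0.002,0]'

```text
time_s: 22.7
ee_pos: [0.6018, 0.1438, 0.1486]
tool_rot: [3.085, 0.518, 0.02]
ft_force: [-0.3, -0.3, -0.5]
gripper_width: 0.262
```

servo_tool --increments '[0.018,0,0,-0.002,0]'

```text
time_s: 22.82
ee_pos: [0.6018, 0.1438, 0.1464]
tool_rot: [3.085, 0.518, 0.02]
ft_force: [-0.2, -0.1, -1.1]
gripper_width: 0.266
```

servo_tool --increments '[0.018,0,0,-0.002,0]'

```text
time_s: 22.95
ee_pos: [0.6018, 0.1438, 0.1443]
tool_rot: [3.085, 0.518, 0.02]
ft_force: [0.5, 0.1, -0.7]
gripper_width: 0.262
```

servo_tool --increments '[0.018,0,0,-0.002,0]'

```text
time_s: 23.08
ee_pos: [0.6018, 0.1438, 0.1422]
tool_rot: [3.085, 0.518, 0.021]
ft_force: [0.3, 0.5, -1.3]
gripper_width: 0.265
```

```bash
python3 wl.py w11; python3 - <<'E'
import cv2
i=cv2.imread('pics/w11.png');cv2.imwrite('pics/w11d.png',cv2.resize(i[140:290,190:330],None,fx=4,fy=4,interpolation=cv2.INTER_CUBIC))
E
```

```text
23.075 [0.60181003 0.14379485 0.14221606] [ 0.34713974  0.51183179 -1.28214033]
wheel_hole {'position': [258.8, 205.6], 'confidence': 0.88} [0.60064997 0.14476442 0.074     ] 0.14071623937691757 1.020801450340127
lock_slot {'position': [260.8, 210.9], 'confidence': 0.71} [0.60119886 0.1434491  0.088     ] 0.13988655536125716 1.0125415179430235
```

View pics/w11d.png

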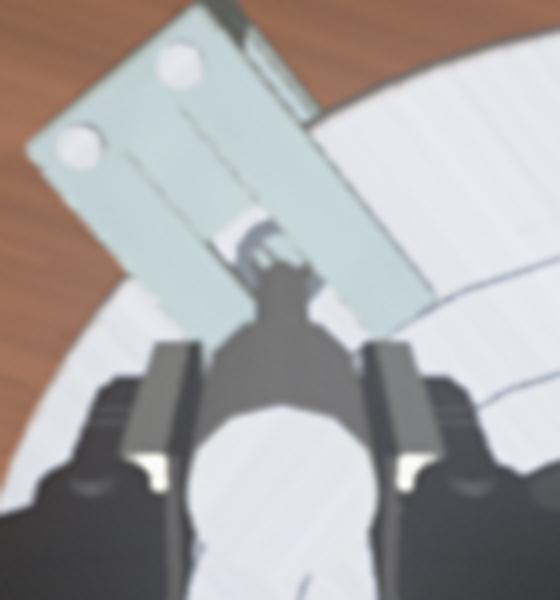

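servo_tool --increments '[0.018,0,0,-0.002,0]'

```text
time_s: 23.35
ee_pos: [0.6019, 0.1438, 0.1404]
tool_rot: [3.085, 0.518, 0.021]
ft_force: [-0.7, -0.3, -1.0]
gripper_width: 0.265
```

servo_tool --increments '[0.018,0,0,-0.002,0]'

```text
time_s: 23.48
ee_pos: [0.6019, 0.1438, 0.1382]
tool_rot: [3.085, 0.518, 0.021]
ft_force: [0.1, 0.6, -0.6]
gripper_width: 0.264
```

servo_tool --increments '[0.018,0,0,-0.002,0]'

```text
time_s: 23.6
ee_pos: [0.6019, 0.1438, 0.1361]
tool_rot: [3.085, 0.518, 0.021]
ft_force: [-0.5, -0.1, -0.5]
gripper_width: 0.27
```

servo_tool --increments '[0.018,0,0,-0.002,0]'

```text
time_s: 23.72
ee_pos: [0.6019, 0.1438, 0.1339]
tool_rot: [3.085, 0.518, 0.021]
ft_force: [-0.8, 0.3, -1.2]
gripper_width: 0.264
```

servo_tool --increments '[0.018,0,0,-0.0025,0,0.018,0,0,-0.0025,0]'

```text
time_s: 23.98
ee_pos: [0.6019, 0.1438, 0.1286]
tool_rot: [3.085, 0.518, 0.021]
ft_force: [-0.8, -0.5, -1.6]
gripper_width: 0.264
```

servo_tool --increments '[0.018,0,0,-0.0025,0,0.018,0,0,-0.0025,0]'

```text
time_s: 24.22
ee_pos: [0.6019, 0.1438, 0.1232]
tool_rot: [3.085, 0.518, 0.021]
ft_force: [-0.8, 0.4, -1.1]
gripper_width: 0.262
```

servo_tool --increments '[0.018,0,0,-0.0025,0,0.018,0,0,-0.0025,0]'

```text
time_s: 24.48
ee_pos: [0.6018, 0.1438, 0.1178]
tool_rot: [3.085, 0.518, 0.021]
ft_force: [-0.3, -0.5, -0.9]
gripper_width: 0.261
```

servo_tool --increments '[0.018,0,0,-0.0025,0,0.018,0,0,-0.0025,0]'

```text
time_s: 24.72
ee_pos: [0.6018, 0.1438, 0.1124]
tool_rot: [3.085, 0.518, 0.021]
ft_force: [0.1, -0.8, -1.3]
gripper_width: 0.266
```

servo_tool --increments '[0.018,0,0,-0.002,0,0.018,0,0,-0.002,0]'

```text
time_s: 24.98
ee_pos: [0.6018, 0.1438, 0.1081]
tool_rot: [3.085, 0.518, 0.021]
ft_force: [0.2, -0.4, -0.9]
gripper_width: 0.27
```

servo_tool --increments '[0.018,0,0,-0.002,0,0.018,0,0,-0.002,0]'

```text
time_s: 25.22
ee_pos: [0.6019, 0.1438, 0.1039]
tool_rot: [3.085, 0.518, 0.021]
ft_force: [-0.6, -0.2, -1.3]
gripper_width: 0.265
```

servo_tool --increments '[0.018,0,0,-0.002,0,0.018,0,0,-0.002,0]'

```text
time_s: 25.48
ee_pos: [0.6019, 0.1438, 0.0996]
tool_rot: [3.085, 0.518, 0.021]
ft_force: [0.5, -0.3, -1.0]
gripper_width: 0.263
```

servo_tool --increments '[0.018,0,0,-0.002,0]'

```text
time_s: 25.6
ee_pos: [0.6019, 0.1439, 0.0974]
tool_rot: [3.085, 0.518, 0.021]
ft_force: [0.6, -1.2, -1.0]
gripper_width: 0.266
```

servo_tool --increments '[0.018,0,0,-0.001,0]'

```text
time_s: 25.72
ee_pos: [0.6018, 0.1438, 0.0963]
tool_rot: [3.085, 0.518, 0.02]
ft_force: [-0.7, -0.3, -0.6]
gripper_width: 0.259
```

servo_tool --increments '[0.018,0,0,-0.001,0]'

```text
time_s: 25.85
ee_pos: [0.6019, 0.1438, 0.0952]
tool_rot: [3.085, 0.518, 0.021]
ft_force: [-0.3, 0.9, -1.5]
gripper_width: 0.264
```

servo_tool --increments '[0.018,0,0,-0.0007,0]'

```text
time_s: 25.98
ee_pos: [0.6019, 0.1438, 0.0945]
tool_rot: [3.085, 0.518, 0.021]
ft_force: [0.4, -0.0, -0.6]
gripper_width: 0.264
```

servo_tool --increments '[0.018,0,0,-0.0005,0]'

```text
time_s: 26.1
ee_pos: [0.6019, 0.1438, 0.094]
tool_rot: [3.085, 0.518, 0.021]
ft_force: [0.2, -0.6, 0.4]
gripper_width: 0.264
```

servo_tool --increments '[0.018,0,0,-0.0005,0]'

```text
time_s: 26.22
ee_pos: [0.602, 0.1438, 0.0938]
tool_rot: [3.086, 0.518, 0.021]
ft_force: [-3.7, -0.4, 10.6]
gripper_width: 0.261
```

servo_tool --increments '[0.018,0,0,-0.0003,0]'

```text
time_s: 26.35
ee_pos: [0.602, 0.1438, 0.0938]
tool_rot: [3.086, 0.518, 0.021]
ft_force: [-4.0, 0.9, 6.8]
gripper_width: 0.261
```

```bash
python3 wl.py w12; python3 look.py r side; python3 - <<'E'
import cv2,numpy as np
i=cv2.imread('pics/w12.png')[140:290,190:330];s=cv2.imread('pics/r0_side.png')[90:200,190:300]
cv2.imwrite('pics/w12d.png',np.hstack([cv2.resize(x,(400,420),interpolation=cv2.INTER_CUBIC) for x in (i,s)]))
E
```

```text
26.35 [0.60198359 0.143782   0.09384543] [-4.02468125  0.85094384  6.81493819]
wheel_hole {'position': [262.2, 228.4], 'confidence': 0.93} [0.60106946 0.14296826 0.074     ] 0.13941025405030694 1.0115018135858922
side 26.5 [(0.88, 0.119, 0.983), (0.51, 0.326, -2.111)] [-3.5 -0.3  5.5] [0.602  0.1438 0.0938]
```

View pics/w12d.png

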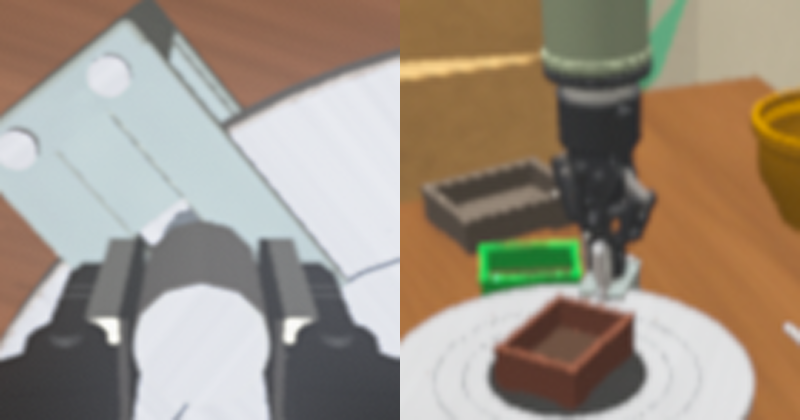

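servo_tool --increments '[0.03,0,0,0,0,0.045,0,0,0,0,0.045,0,0,0,0,0.045,0,0,0.002,0]'

```text
time_s: 27.1
ee_pos: [0.6021, 0.1438, 0.0959]
tool_rot: [3.086, 0.518, 0.021]
ft_force: [0.4, -0.3, 0.0]
gripper_width: 0.523
```

```bash
python3 - <<'E'
from h import *
s=wsnap('w13.png');print(s['st']['time_s'],s['st']['ee_pos'],s['st']['ft_force'],s['st']['gripper_width'])
cv2.imwrite('pics/w13d.png',cv2.resize(s['pixels'][140:290,170:350],None,fx=4,fy=4,interpolation=cv2.INTER_CUBIC))
E
```

```text
27.1 [0.60208147 0.14380465 0.09593031] [ 0.42019097 -0.30397987  0.00781356] 0.523249789839363
```

View pics/w13d.png

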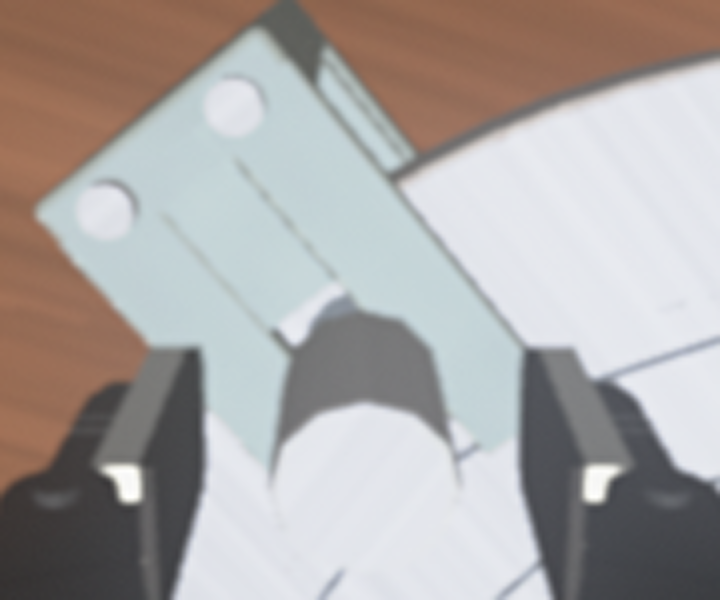

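Released and clear on both sides; retreat straight up and check from above.

servo_tool --increments '[0.045,0,0,0.01,0,0.045,0,0,0.025,0,0.045,0,0,0.04,0,0.045,-0.01,-0.01,0.04,0,0.045,-0.03,-0.01,0.01,0,0.045,-0.02,-0.01,0,0,0.045,0,0,0,0]'

```text
time_s: 28.02
ee_pos: [0.5408, 0.1122, 0.2292]
tool_rot: [3.087, 0.516, 0.026]
ft_force: [0.6, 0.1, 0.6]
gripper_width: 0.525
```

```bash
python3 wl.py w14; python3 - <<'E'
from h import *
for n in ('lock_pin','pot'): print(n,ctrl.place_of('wrist',n)[:3])
s=wsnap('w15.png'); 
m=proj(s,(.6013,.1435,.122)); print('expected head top',m)
u=m.astype(int); y0=max(u[1]-70,0);x0=max(u[0]-90,0)
b=snap('side','s9.png'); t=snap('top','t9.png')
A=cv2.resize(s['pixels'][y0:y0+140,x0:x0+180],(400,311),interpolation=cv2.INTER_CUBIC); B=cv2.resize(b['pixels'][100:220,150:304],(400,311),interpolation=cv2.INTER_CUBIC)
cv2.imwrite('pics/fin.png',np.hstack([A,B])); print(x0,y0,ctrl.sense()['time_s'])
E
```

```text
28.025 [0.54084913 0.11218305 0.2291721 ] [0.63905536 0.06458871 0.63635815]
wheel_hole {'position': [246.7, 121.7], 'confidence': 0.65} [0.5998078  0.14684801 0.074     ] 0.14206385782386952 1.0335215989954232
lock_slot {'position': [250.8, 121.4], 'confidence': 0.71} [0.60151724 0.14246306 0.088     ] 0.13922112734475783 1.006850149526928
lock_pin [{'position': [253.0, 120.1], 'confidence': 0.92}]
pot [{'position': [100.8, 271.0], 'confidence': 0.9}, {'position': [126.9, 100.9], 'confidence': 0.79}, {'position': [323.7, 217.1], 'confidence': 0.64}]
expected head top [249.04402479 122.24461372]
159 52 28.425
```

View pics/fin.png

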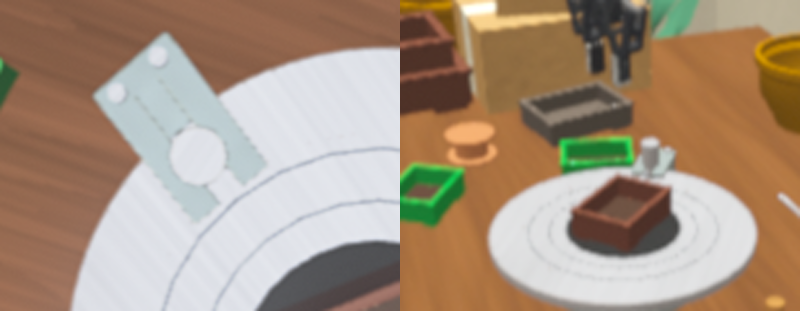

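View pics/w14c.png

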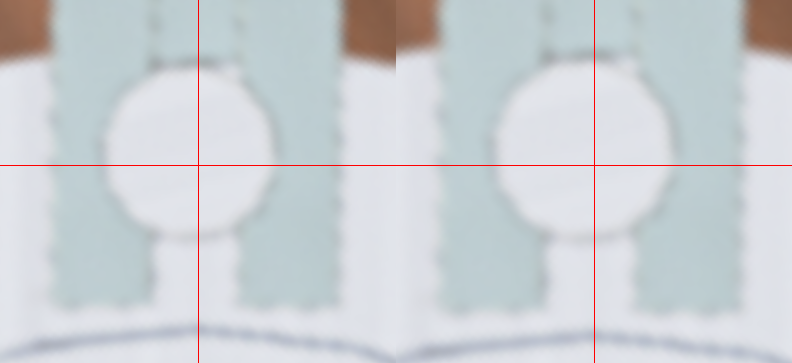

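View pics/s9.png

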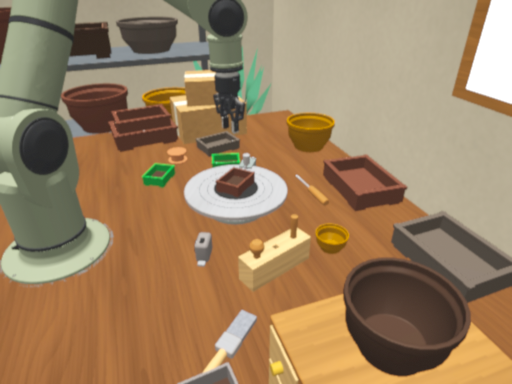

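```bash
python3 - <<'E'
from h import *
s=wsnap('w16.png'); m=proj(s,(.6013,.1435,.122)); print(m, [ (n,ctrl.place_of('wrist',n)[:1]) for n in ('lock_pin',)])
c=[atz(s,proj(s,(.6013,.1435,.122)),.122)]
b=snap('side','s10.png')
print('pot(side)',[(r['confidence'],np.round(atz(b,r['position'],.076)[:2]-[.5271,.0248],3)) for r in ctrl.place_of('side','pot')[:3]])
print(ctrl.sense()['time_s'], ctrl.sign_off())
E
```

```text
[248.92702928 121.90006645] [('lock_pin', [{'position': [251.0, 122.3], 'confidence': 0.76}])]
pot(side) [(0.94, array([-0.001, -0.009])), (0.64, array([-0.21 ,  0.141]))]
the job is handed in; nothing more can be done
28.625 None
```

The lock pin is home in the bracket and released, the wheel is at rest with its hole in the slot, and I handed the job in at 28.6 s.

**How it went**
- **Braking:** I slowed the wheel with the shut fingers on the bare steel at about 5 to 9 N. It stopped about 0.25 rad past the slot.
- **Lining up:** I turned it back with the same light touch. That overshot clockwise and the wheel seems to have crept a little as I lifted, so I corrected it anticlockwise. The wrist camera then showed the hole within about 1 mm of the slot. The highest push I read at any point was 12.9 N, under the 15 N you asked for.
- **Pin:** I took it from the stand's middle hole and lowered it through slot and hole. There was no noticeable resistance until the head met the bracket, with a peak reading of 10.6 N. It seated at the height I had worked out, tip about 60 mm below the fork's top.

**Last checks**
- **Pin:** It stands upright with the head on the fork, about 1 to 2 mm from the slot's centre, farther out from the axis. The jaws are clear of everything and the force reads near zero.
- **Pot:** It measures about 9 mm from the axis, within the 25 mm allowed.
- **Other things:** In the last pictures they looked to be where they started; I compared them by eye, without measuring.

The networks' positions for the hole and slot disagreed by up to about 3 mm between views, partly because the bracket or pin hid them. I relied on flattened wrist-camera views instead.

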